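# Pull-test two spring clips and flag the weaker one

### The job

Each of the two pull-test stands has a spring clip gripping a steel test strip: draw each strip out along its own slope, steadily, so that the pull drags the clip's sprung carriage up its scale until the strip slips and the trailing pointer shows how far (less for the weaker clip), and lay both strips down in the flat steel tray. Only when both strips are out, push the reject lever on the stand of the weaker clip fully back, away from the robot. Leave the other stand's lever and everything else on the bench as they are.

Things in the scene. Friction and masses are not known exactly. Their poses are not given: they have to be found in the camera images.
- stand_a: Grey pull-test stand A, fixed; both stands look alike. Origin at bench height; at yaw 0 its x points away from the robot, y left, z up; yaw within 12 degrees. Base plate x -70 to 55, y -100 to 45, 8 mm thick; upright plate at x 42 to 50, 66 mm wide. Its spring clip holds a test strip, foot at (-5, 0, 50) mm, leaning 35 degrees from vertical toward -x. Its reject lever is on the -y side.
- guard_a (a point): Middle of the front edge of stand A's guard, a level plate 70 mm wide, 6 mm thick, underside 187 mm above the bench, that reaches back from here to the upright and roofs over the clip. A gripper held upright over the strip would strike it; one tilted along the strip clears it.
- strip_a: Loose test strip, at first in stand A's clip; 110 mm, 70 g: steel blade 24 x 5 mm, 66 mm long, below a ribbed grip 30 wide (y), 14 thick (x), 44 mm long. Origin at the blade end (foot), z from foot to grip. In the clip z points up and toward the robot, y is the stand's y. The lowest 46 mm sit in the clip; draw it along its z: 50 mm beyond the carriage's travel frees it.
- grip_a (a point): Centre of the grip of strip A, 88 mm along the strip from its foot.
- peak_a (a joint): Trailing pointer of clip A, m up the slope, 0 at the start: the farthest its carriage has been dragged. Pulling the strip drags the sprung carriage (450 N/m) up until the strip slips (4 to 19 N); it springs back once the strip is out, the pointer stays. Weaker clip 2 to 10 mm, firmer 17 to 34 mm; a steady pull of under 0.1 m/s reads true. Black bar, 30 mm wide, on a scale with 5 mm ticks.
- reject_a (a joint): Reject lever of stand A, rad: 0 to 0.1 at the start (leaning 0.5 rad from vertical toward the robot), 1.0 pushed fully back, away from the robot (0.5 rad past vertical). Hinge along the stand's y at stand position (-30, -75, 30) mm; light (about 1 N at the ball); stays where it is left.
- reject_a_tip (a point): Centre of the 26 mm ball at the end of the reject lever of stand A, 55 mm from its hinge; its axes turn with the lever.
- stand_b: Grey pull-test stand B, fixed; both stands look alike. Origin at bench height; at yaw 0 its x points away from the robot, y left, z up; yaw within 12 degrees. Base plate x -70 to 55, y -100 to 45, 8 mm thick; upright plate at x 42 to 50, 66 mm wide. Its spring clip holds a test strip, foot at (-5, 0, 50) mm, leaning 35 degrees from vertical toward -x. Its reject lever is on the -y side.
- guard_b (a point): Middle of the front edge of stand B's guard, a level plate 70 mm wide, 6 mm thick, underside 187 mm above the bench, that reaches back from here to the upright and roofs over the clip. A gripper held upright over the strip would strike it; one tilted along the strip clears it.
- strip_b: Loose test strip, at first in stand B's clip; 110 mm, 70 g: steel blade 24 x 5 mm, 66 mm long, below a ribbed grip 30 wide (y), 14 thick (x), 44 mm long. Origin at the blade end (foot), z from foot to grip. In the clip z points up and toward the robot, y is the stand's y. The lowest 46 mm sit in the clip; draw it along its z: 50 mm beyond the carriage's travel frees it.
- grip_b (a point): Centre of the grip of strip B, 88 mm along the strip from its foot.
- peak_b (a joint): Trailing pointer of clip B, m up the slope, 0 at the start: the farthest its carriage has been dragged. Pulling the strip drags the sprung carriage (450 N/m) up until the strip slips (4 to 19 N); it springs back once the strip is out, the pointer stays. Weaker clip 2 to 10 mm, firmer 17 to 34 mm; a steady pull of under 0.1 m/s reads true. Black bar, 30 mm wide, on a scale with 5 mm ticks.
- reject_b (a joint): Reject lever of stand B, rad: 0 to 0.1 at the start (leaning 0.5 rad from vertical toward the robot), 1.0 pushed fully back, away from the robot (0.5 rad past vertical). Hinge along the stand's y at stand position (-30, -75, 30) mm; light (about 1 N at the ball); stays where it is left.
- reject_b_tip (a point): Centre of the 26 mm ball at the end of the reject lever of stand B, 55 mm from its hinge; its axes turn with the lever.
- tray: Shallow open steel tray, 170 (x) x 140 (y) x 22 mm, walls and floor 4 mm, fixed on the bench to the right of the stands; origin at the centre of its underside, x away from the robot (yaw within 5 degrees). Beside it and behind the stands stands a fixed weigh hopper, world x 0.55 to 0.83, y -0.14 to 0.22, up to 0.30 m high, that a carried strip must go round (in front) or over.
- marker_0: Black marker lying on the bench in front of the tray, 129 mm long; a bystander, to be left alone.
- spanner_13: Spanner lying behind the tray, 162 mm long; a bystander, to be left alone.
- gauge_block: Small steel block with a stub on top, 30 x 45 x 40 mm, behind and between the stands; a bystander, to be left alone.
- tape_roll: Yellow tape roll lying flat, 63 mm across, to the left of the stands; a bystander, to be left alone.

How it is judged:
By the outcome, as a careful person would: the job done as asked, in the order asked, and still so for the second after the job is handed in, with the robot touching nothing.
It also fails if it takes over 72 s, if anything falls off the work surface, if the arm or the gripper's body presses on something with over 40 N, if the wrist force passes 120 N, or if a joint passes its speed limit or range.

### The arm

A 7-joint arm with a two-finger parallel gripper is mounted at the origin on a cart in front of the work surface, level with it; the furniture and walls round the work are solid. World frame = base frame: x ahead of the robot, y to its left, z up, the work surface at z = 0. Lengths are in m, angles in rad, forces in N, time in s.
With the tool pointing down it reaches from about 0.425 to 0.875 m from the base axis. Payload 4.7 kg.
Tool frame: the origin (TCP) lies midway between the tips of the shut fingers; the grasp point (between the pads) lies 19 mm behind it (ctrl.grip_point_offset is the distance from the TCP to the grasp point, in m); z points along the fingers, y is the line along which they close (so a half turn about z gives the same grasp; the last joint's range is limited). The gripper opens to 87 mm and grips with 3 to 60 N. Pads are 19 mm wide; open, the fingers measure 117 mm over their backs; the gripper's body (75 mm by 190 mm) begins 51 mm behind the grasp point.
Start: joints at [1.139, 0.321, -0.07, 1.45, 0.023, 1.371, -0.057], TCP at [0.28, -0.587, 0.223] pointing down, gripper open.
Joint ranges: [-2.86, 2.86], [-0.3, 2.09], [-1.38, 1.24], [0.06, 2.45], [-1.56, 4.7], [0.09, 2.05], [-2.69, 2.69]. Speed limits (rad/s): [2.57, 2.57, 3.14, 3.14, 3.14, 3.14, 3.14].

### API

Orientations are given as a rotation vector (axis times angle).
In Python, from bench import ctrl gives the robot as it stands. The module is installed in compiled form; this text tells all that it offers.
- The arm moves only by the shell command python3 -m handwheel 'ROWS' [OPENING] [FORCE]. ROWS is JSON, a list of rows, each an object of numbers: "x", "y", "z": the shift along the tool's x, y, z in m; "wx", "wy", "wz": the turn, a rotation vector about the tool's x, y, z in degrees. A call has 1 to 10 rows; each row is the pose to reach, as a shift and turn from the pose commanded when the call began, along the tool's axes at that moment; what a row does not reach only later rows make up. A row lasts 1/12 s, in which the tool goes at most 41.7 mm and 7.16 degrees, less where a joint would pass 70% of its speed; a pose out of reach is approached as far as the arm can. A call with a gripper value outside its range is refused whole. OPENING is the finger opening in m, from 0 to 0.087, set as the call begins (- or left out, the last holds). The fingers move at their own pace and stop on an object; FORCE is the grip in N (left out, the last holds). Time passes only in rows, so rows that repeat a pose let the fingers close. It gives the time, the measured TCP pose, the force, the opening and the grip force at its end, in the units of the state.
- ctrl.get_state(): the state, without advancing time (a new reading comes with each control period).
- ctrl.get_image(name): name is "side" or "top" or "wrist"; returns a dict with "image" (480x640x3 uint8, red, green, blue), "K" (3x3 intrinsics, pixels), "world_to_cam" (4x4, takes a point from world to camera coordinates); the wrist camera has in their place "hand_eye" (4x4, takes a point from camera to tool coordinates, whose origin is the TCP and whose axes are the flange's). Camera axes: x right, y down, z forward; pixel columns grow to the right and rows downward; lengths in m; the calibration is good to about 2 mm. A picture is of the moment at which its call begins: read the wrist's pose just before it. There is no depth.
- ctrl.close_job(): hands the job in; it is judged then, once.
The state is a dict: "time": time; "joint_positions": joint angles; "qd": joint speeds; "joint_torque": joint torques, N m; "position": TCP position; "tool_rot": TCP orientation; "ft_force": force on the tool from outside, world axes, zero at the start; "torque": the same for the moment, N m; "grip_width": opening from 0.0 (shut) to 1.0 (fully open); "grip_force": force on a finger pad.
Only numpy, scipy, OpenCV 4.12 (cv2) and the standard library are available. Lean on these libraries where they do the work, as an engineer would, in place of code of your own. Each camera call takes 0.05 s, during which the arm holds its last target. There are 200 camera calls.

## Working session

There is one attempt and no reset: what is moved stays moved. The work goes in short steps, Python scripts to look and compute and a shell command to move; the robot and the scene stay as the last step left them, time stands still between calls to the robot, and variables do not carry over. Pictures are saved under pics/ and viewed, at most 10 in all, crops included, and the job is handed in when it is done.

```bash
mkdir -p pics; cat > h.py <<'E'
import numpy as np, cv2
from bench import ctrl
from scipy.spatial.transform import Rotation as R
np.set_printoptions(precision=4,suppress=True)
def save(n,f):
    d=ctrl.get_image(n); cv2.imwrite('pics/'+f,d['image'][:,:,::-1]); np.savez('pics/'+f+'.npz',**{k:v for k,v in d.items()}); return d
E
python3 - <<'E'
from h import *
for n in('side','top'):
    d=save(n,n+'0.png'); print(n,d['K'],d['world_to_cam'])
s=ctrl.get_state(); print(s['tool_rot'],s['position'],s['time'],ctrl.grip_point_offset)
E
```

```text
side [[448.0464   0.     320.8543]
 [  0.     448.0464 232.3613]
 [  0.       0.       1.    ]] [[-0.9581 -0.2859 -0.016   0.608 ]
 [-0.1679  0.6062 -0.7774  0.1286]
 [ 0.2319 -0.7421 -0.6288  1.0653]
 [ 0.      0.      0.      1.    ]]
top [[437.7811   0.     317.4037]
 [  0.     437.7811 242.0383]
 [  0.       0.       1.    ]] [[ 0.1669 -0.9859  0.0089  0.0055]
 [-0.8449 -0.1476 -0.5141  0.5815]
 [ 0.5082  0.0783 -0.8577  0.8283]
 [ 0.      0.      0.      1.    ]]
[-3.0623 -0.6941  0.0007] [ 0.28   -0.5861  0.2216] 0.1 0.0187
```

View pics/side0.png

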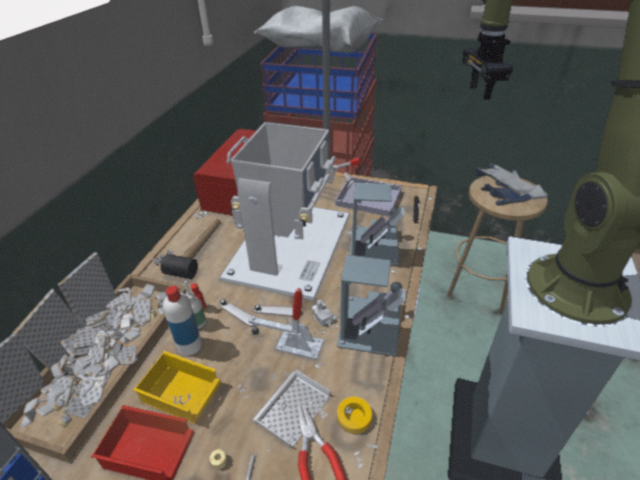

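View pics/top0.png

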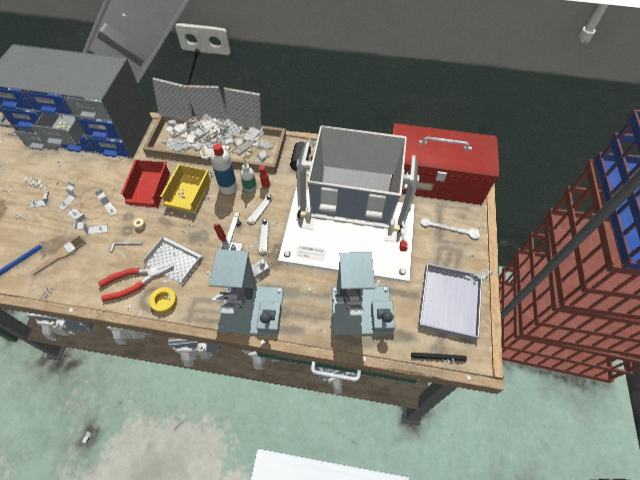

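```bash
python3 - <<'E'
from h import *
a=cv2.imread('pics/top0.png')[245:340,200:400]; b=cv2.imread('pics/side0.png')[178:358,328:440]
a=cv2.resize(a,None,fx=4,fy=4,interpolation=2); cv2.imwrite('pics/c1.png',a)
b=cv2.resize(b,None,fx=3.3,fy=3.3,interpolation=2)
cv2.imwrite('pics/c2.png',b)
E
```

```text
(no output)
```

View pics/c1.png

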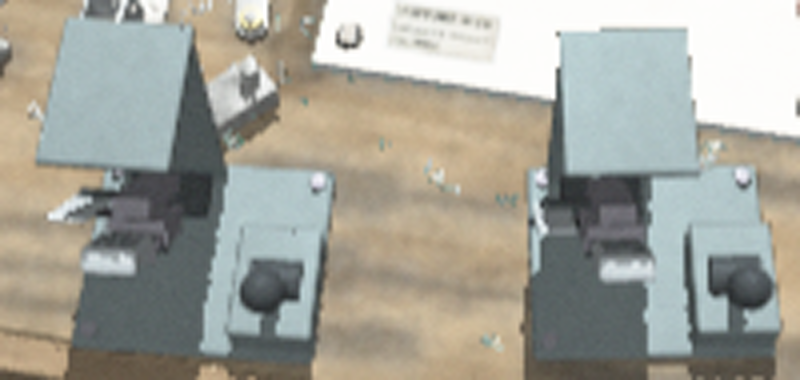

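View pics/c2.png

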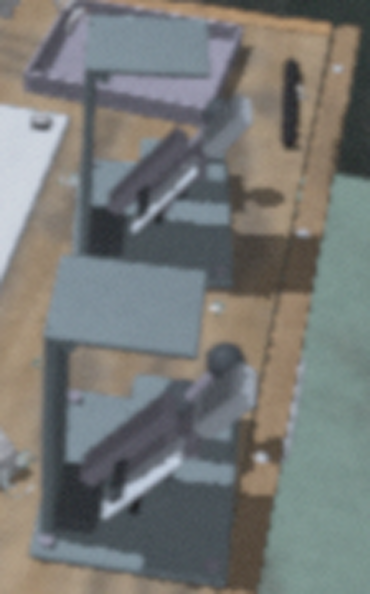

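```bash
cat > fit.py <<'E'
from h import *
from scipy.optimize import least_squares
C={n:np.load(f'pics/{n}0.png.npz') for n in('side','top')}
def proj(n,P):
    p=(np.c_[P,np.ones(len(P))]@C[n]['world_to_cam'].T)[:,:3]@C[n]['K'].T; return p[:,:2]/p[:,2:]
def ray(n,uv,z):
    M=C[n]['world_to_cam'];d=M[:3,:3].T@np.linalg.solve(C[n]['K'],[*uv,1]);o=-M[:3,:3].T@M[:3,3];return o+d*(z-o[2])/d[2]
T=lambda L:np.array(L)/4+[200,245]; S=lambda L:np.array(L)/3.3+[328,178]
obs={'L':(T([(37,163),(172,167),(62,22),(190,27),(72,350),(320,357),(333,172),(108,256)]),S([(205,270),(197,357),(65,255),(48,338)]),[0,1,2,3,4,5,6,8],[1,0,3,2]),
'Rr':(T([(563,173),(698,170),(558,30),(688,28),(528,357),(778,357),(755,168),(528,170),(628,262)]),S([(205,23),(210,76),(92,17),(88,70)]),range(9),[1,0,3,2])}
def model(p):
    x,y,a,g=p; L=np.array([(g,35,193),(g,-35,193),(50,35,193),(50,-35,193),(-70,45,8),(-70,-100,8),(55,-100,8),(55,45,8),(-68,0,140)])/1000.
    L[:2,0]=g
    return L@np.array([[np.cos(a),np.sin(a),0],[-np.sin(a),np.cos(a),0],[0,0,1]])+[x,y,0]
for k,(t,s,it,is_) in obs.items():
    f=lambda p:np.r_[(proj('top',model(p)[list(it)])-t).ravel(),(proj('side',model(p)[is_])-s).ravel()]
    r=least_squares(f,[.5,0,0,-.02],loss='soft_l1'); print(k,r.x,np.degrees(r.x[2])); print(r.fun.reshape(-1,2).round(1).tolist())
print('tray',[ray('top',q,.022) for q in((427,265),(480,267),(479,340),(419,330))])
print('balls',[ray('top',q,.078) for q in((265,317),(387,316))])
E
python3 fit.py
```

```text
L [ 0.4505  0.2731  0.1294 -0.0335] 7.414717505630066
[[-0.8, -0.4], [-0.5, -0.1], [-0.6, -0.5], [-0.1, -0.5], [-0.4, 0.2], [-1.2, 0.9], [-0.3, -0.9], [0.4, 2.6], [-0.2, -1.8], [0.6, -2.5], [-0.6, -1.4], [0.1, -1.5]]
Rr [ 0.4931  0.0076  0.1809 -0.0341] 10.365181994767648
[[-0.2, -0.3], [0.2, 0.2], [-0.5, -0.2], [-0.4, 0.0], [0.7, 0.8], [-0.7, 0.2], [-0.0, -0.5], [-0.8, -0.6], [-0.6, 2.6], [0.7, -2.4], [-0.5, -1.9], [-0.1, -2.2], [-0.4, -1.8]]
tray [array([ 0.6353, -0.1708,  0.022 ]), array([ 0.6527, -0.3046,  0.022 ]), array([ 0.4572, -0.2981,  0.022 ]), array([ 0.4578, -0.1591,  0.022 ])]
balls [array([0.4074, 0.1947, 0.078 ]), array([ 0.4566, -0.0757,  0.078 ])]
```

```bash
cat >> h.py <<'E'
ST={'L':(.4505,.2731,np.radians(7.4)),'Rr':(.4931,.0076,np.radians(10.4))}
def stp(k,p):  # stand mm -> world
    x,y,a=ST[k]; p=np.array(p)/1000; c,s=np.cos(a),np.sin(a)
    return np.array([x+c*p[0]-s*p[1],y+s*p[0]+c*p[1],p[2]])
def ori(yaw,tilt): # tool z tilted forward, y = -stand y
    a,t=yaw,np.radians(tilt); z=np.array([np.sin(t)*np.cos(a),np.sin(t)*np.sin(a),-np.cos(t)]); y=np.array([np.sin(a),-np.cos(a),0]); return np.c_[np.cross(y,z),y,z]
def strip(k,d,off=0): # grasp point d mm from the foot along strip at start -> (grasp pos, R)
    t=np.radians(35); return stp(k,(-5-d*np.sin(t),off,50+d*np.cos(t))),ori(ST[k][2],35)
def chain(*T): # targets (grasp point, R)
    s=ctrl.get_state(); p0=np.array(s['position']);R0=R.from_rotvec(s['tool_rot']).as_matrix()
    print('t',s['time'],'p',p0,'q',np.array(s['joint_positions']),'F',np.array(s['ft_force']),'grip',s['grip_width'],s['grip_force'])
    for g,R1 in T:
        p1=np.array(g)+R1[:,2]*ctrl.grip_point_offset
        d=R0.T@(p1-p0); w=np.degrees(R.from_matrix(R0.T@R1).as_rotvec())
        print('row xyz',d.round(4),'w',w.round(2),'| tcp',p1,'n',max(np.linalg.norm(d)/.0417,np.linalg.norm(w)/7.16)); p0,R0=p1,R1
E
python3 - <<'E'
from h import *
o=ori(ST['L'][2],35)
chain(([.42,-.30,.36],ori(0,20)),([.42,0,.36],o),strip('L',195))
E
```

```text
t 0.1 p [ 0.28   -0.5861  0.2216] q [ 1.1391  0.3217 -0.0701  1.4515  0.0226  1.3708 -0.0569] F [ 0.6807 -0.097   0.9734] grip 0.9997533662544192 0.0
row xyz [ 0.2554 -0.1952 -0.1205] w [-4.55 19.69 25.26] | tcp [ 0.4264 -0.3     0.3424] n 8.232884674658072
row xyz [ 0.0048 -0.3014 -0.0007] w [ 3.43 14.98 -6.58] | tcp [0.4306 0.0014 0.3447] n 7.228290390159008
row xyz [-0.1283 -0.2669  0.0936] w [0. 0. 0.] | tcp [0.3453 0.2594 0.1944] n 7.447907188599334
```

```bash

A='' ; python3 -m handwheel '[{"x":0.255,"y":-0.195,"z":-0.12,"wx":-4.55,"wy":19.7,"wz":25.3},{"x":0.255,"y":-0.195,"z":-0.12,"wx":-4.55,"wy":19.7,"wz":25.3},{"x":0.255,"y":-0.195,"z":-0.12,"wx":-4.55,"wy":19.7,"wz":25.3},{"x":0.255,"y":-0.195,"z":-0.12,"wx":-4.55,"wy":19.7,"wz":25.3},{"x":0.255,"y":-0.195,"z":-0.12,"wx":-4.55,"wy":19.7,"wz":25.3},{"x":0.255,"y":-0.195,"z":-0.12,"wx":-4.55,"wy":19.7,"wz":25.3},{"x":0.255,"y":-0.195,"z":-0.12,"wx":-4.55,"wy":19.7,"wz":25.3},{"x":0.255,"y":-0.195,"z":-0.12,"wx":-4.55,"wy":19.7,"wz":25.3},{"x":0.255,"y":-0.195,"z":-0.12,"wx":-4.55,"wy":19.7,"wz":25.3},{"x":0.255,"y":-0.195,"z":-0.12,"wx":-4.55,"wy":19.7,"wz":25.3}]' 0.06
python3 - <<'E'
from h import *
o=ori(ST['L'][2],35)
chain(([.42,0,.36],o),strip('L',195))
E
```

```text
time: 0.93
position: [0.4286, -0.2971, 0.3444]
tool_rot: [3.09, 0.011, 0.549]
ft_force: [0.3, -0.3, -0.2]
grip_width: 0.69
grip_force: 0.0
t 0.9333 p [ 0.4286 -0.2971  0.3444] q [ 1.0243 -0.1913 -0.2621  1.7921 -0.3004  1.2839 -0.7542] F [ 0.3101 -0.2743 -0.2307] grip 0.6903336001494105 0.0
row xyz [ 0.0042 -0.2984 -0.    ] w [ 3.48 14.84 -6.14] | tcp [0.4306 0.0014 0.3447] n 7.1571468543434795
row xyz [-0.1283 -0.2669  0.0936] w [0. 0. 0.] | tcp [0.3453 0.2594 0.1944] n 7.447907188599334
```

```bash

python3 -m handwheel '[{"x":0.004,"y":-0.298,"wx":3.5,"wy":14.8,"wz":-6.1},{"x":0.004,"y":-0.298,"wx":3.5,"wy":14.8,"wz":-6.1},{"x":0.004,"y":-0.298,"wx":3.5,"wy":14.8,"wz":-6.1},{"x":0.004,"y":-0.298,"wx":3.5,"wy":14.8,"wz":-6.1},{"x":0.004,"y":-0.298,"wx":3.5,"wy":14.8,"wz":-6.1},{"x":0.004,"y":-0.298,"wx":3.5,"wy":14.8,"wz":-6.1},{"x":0.004,"y":-0.298,"wx":3.5,"wy":14.8,"wz":-6.1},{"x":0.004,"y":-0.298,"wx":3.5,"wy":14.8,"wz":-6.1},{"x":0.004,"y":-0.298,"wx":3.5,"wy":14.8,"wz":-6.1}]' 
python3 -m handwheel '[{"x":-0.128,"y":-0.267,"z":0.094},{"x":-0.128,"y":-0.267,"z":0.094},{"x":-0.128,"y":-0.267,"z":0.094},{"x":-0.128,"y":-0.267,"z":0.094},{"x":-0.128,"y":-0.267,"z":0.094},{"x":-0.128,"y":-0.267,"z":0.094},{"x":-0.128,"y":-0.267,"z":0.094},{"x":-0.128,"y":-0.267,"z":0.094},{"x":-0.128,"y":-0.267,"z":0.094}]' 
python3 - <<'E'
from h import *
chain(strip('L',195))
d=save('wrist','w1.png'); print(d['K'],d['hand_eye'])
E
```

```text
t 0.9333 p [ 0.4286 -0.2971  0.3444] q [ 1.0243 -0.1913 -0.2621  1.7921 -0.3004  1.2839 -0.7542] F [ 0.3101 -0.2743 -0.2307] grip 0.6903336001494105 0.0
row xyz [-0.1258 -0.5576  0.1111] w [ 3.48 14.84 -6.14] | tcp [0.3453 0.2594 0.1944] n 13.965360532061574
[[333.3685   0.     319.8911]
 [  0.     333.3685 238.6557]
 [  0.       0.       1.    ]] [[-0.0006 -0.9627 -0.2707  0.0742]
 [ 1.     -0.0004 -0.0008  0.0006]
 [ 0.0006 -0.2707  0.9627 -0.1618]
 [ 0.      0.      0.      1.    ]]invalid input at $[0]: expected keys x, y, z, wx, wy, wz
invalid input at $[0]: expected keys x, y, z, wx, wy, wz
```

View pics/w1.png

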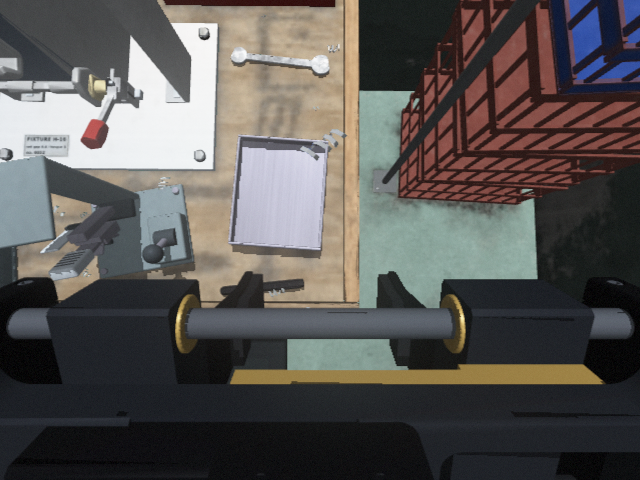

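The moves were refused because every row needs all six keys. This wrist view shows the tray at about (235,136)–(322,255) and the right-hand stand's grip at (75,255). The marker lies at (265,288). I'll send the moves again.

```bash

python3 -m handwheel '[{"x":0.004,"y":-0.298,"z":0,"wx":3.5,"wy":14.8,"wz":-6.1},{"x":0.004,"y":-0.298,"z":0,"wx":3.5,"wy":14.8,"wz":-6.1},{"x":0.004,"y":-0.298,"z":0,"wx":3.5,"wy":14.8,"wz":-6.1},{"x":0.004,"y":-0.298,"z":0,"wx":3.5,"wy":14.8,"wz":-6.1},{"x":0.004,"y":-0.298,"z":0,"wx":3.5,"wy":14.8,"wz":-6.1},{"x":0.004,"y":-0.298,"z":0,"wx":3.5,"wy":14.8,"wz":-6.1},{"x":0.004,"y":-0.298,"z":0,"wx":3.5,"wy":14.8,"wz":-6.1},{"x":0.004,"y":-0.298,"z":0,"wx":3.5,"wy":14.8,"wz":-6.1},{"x":0.004,"y":-0.298,"z":0,"wx":3.5,"wy":14.8,"wz":-6.1}]' 
python3 -m handwheel '[{"x":-0.128,"y":-0.267,"z":0.094,"wx":0,"wy":0,"wz":0},{"x":-0.128,"y":-0.267,"z":0.094,"wx":0,"wy":0,"wz":0},{"x":-0.128,"y":-0.267,"z":0.094,"wx":0,"wy":0,"wz":0},{"x":-0.128,"y":-0.267,"z":0.094,"wx":0,"wy":0,"wz":0},{"x":-0.128,"y":-0.267,"z":0.094,"wx":0,"wy":0,"wz":0},{"x":-0.128,"y":-0.267,"z":0.094,"wx":0,"wy":0,"wz":0},{"x":-0.128,"y":-0.267,"z":0.094,"wx":0,"wy":0,"wz":0},{"x":-0.128,"y":-0.267,"z":0.094,"wx":0,"wy":0,"wz":0},{"x":-0.128,"y":-0.267,"z":0.094,"wx":0,"wy":0,"wz":0}]' 
python3 - <<'E'
from h import *
chain(strip('L',195))
s=ctrl.get_state()
d=save('wrist','w2.png'); np.savez('pics/w2p.npz',p=s['position'],r=s['tool_rot'])
E
```

```text
time: 1.73
position: [0.4707, -0.182, 0.2613]
tool_rot: [-2.921, -0.149, -0.836]
ft_force: [-0.5, 1.9, 0.1]
grip_width: 0.692
grip_force: 0.0
time: 2.48
position: [0.4794, -0.0582, 0.1453]
tool_rot: [-2.881, -0.155, -0.81]
ft_force: [0.8, 0.3, 1.4]
grip_width: 0.689
grip_force: 0.0
t 2.4833 p [ 0.4794 -0.0582  0.1453] q [ 0.506  -0.2987 -0.1743  2.3537 -0.6083  0.7026 -0.7403] F [0.8128 0.2737 1.3532] grip 0.6889692657030301 0.0
row xyz [-0.0692 -0.3365 -0.0569] w [-5.63  3.18 -3.05] | tcp [0.3453 0.2594 0.1944] n 8.3507293280145
```

View pics/w2.png

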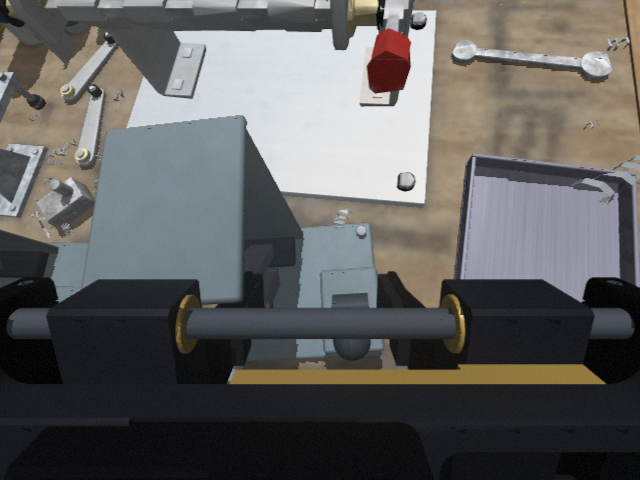

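The view shows the arm over the right-hand stand, with the lever ball near (350,345) and not touched. The arm stopped because q2 hit its limit. I'll fit a kinematic model so I can plan reachable poses.

```bash
cat > kin.py <<'E'
from h import *
from scipy.optimize import least_squares
D=[([1.139,.321,-.07,1.45,.023,1.371,-.057],[.28,-.587,.223],[-3.0623,-.6941,.0007]),
([ 1.0243,-0.1913,-0.2621,1.7921,-0.3004,1.2839,-0.7542],[.4286,-.2971,.3444],[3.09,.011,.549])]
s=ctrl.get_state(); D.append((s['joint_positions'],s['position'],s['tool_rot']))
A=R.from_euler
def fk(q,P,sg,full=False):
    h,l1,a1,l2,a2,l3,a3=P
    T=A('z',sg[0]*q[0]);p=np.array([0,0,h])
    T=T*A('y',sg[1]*q[1]); T=T*A('z',sg[2]*q[2]);p=p+T.apply([a1,0,l1])
    T=T*A('y',sg[3]*q[3]);T=T*A('z',sg[4]*q[4]);p=p+T.apply([a2,0,l2])
    T=T*A('y',sg[5]*q[5]);p=p+T.apply([a3,0,l3]);T=T*A('z',sg[6]*q[6])
    return p,T
if __name__=='__main__':
    import itertools
    best=[]
    for sg in itertools.product([-1],[1],[1,-1],[1],[1,-1],[1],[1,-1]):
        E=[]
        Rs=[fk(q,[0]*7,sg)[1].inv()*R.from_rotvec(r) for q,p,r in D] # should be constant
        e=sum((Rs[0].inv()*x).magnitude() for x in Rs)
        best.append((e,sg,Rs[0].as_euler('xyz',degrees=True)))
    best.sort(key=lambda b:b[0]); print(best[:3])
    sg=best[0][1]
    f=lambda P:np.concatenate([fk(q,P,sg)[0]-p for q,p,r in D])
    r=least_squares(lambda P:np.r_[f(P),1e-4*P[[2,4,6]]],[.3,.4,0,.4,0,.2,0]); print(r.x,f(r.x)*1000)
E
python3 kin.py
```

```text
[(0.004378027494825304, (-1, 1, -1, 1, -1, 1, -1), array([ 0.1189,  0.0214, 90.0001])), (0.7740491683853157, (-1, 1, 1, 1, -1, 1, -1), array([-0.088 ,  2.5451, 82.3836])), (1.6688057576023478, (-1, 1, 1, 1, 1, 1, -1), array([ 0.1196, -0.0297, 81.8649]))]
[ 0.1931  0.4368  0.0329  0.5051 -0.0218  0.2973  0.0185] [24.4643 12.8801 -1.7483  1.9308  3.341   2.845  -0.881  -1.2987 -1.0966]
```

```bash
cat > kin2.py <<'E'
from kin import *
sg=(-1,1,-1,1,-1,1,-1)
def fk2(q,P):
    h,l1,a1,l2,a2,l3,a3,b0,b1,b2=P
    q=np.array(q)*sg
    T=A('z',q[0]);p=T.apply([b0,b1,h])
    T=T*A('y',q[1])*A('z',q[2]);p=p+T.apply([a1,0,l1])
    T=T*A('y',q[3]);p=p+T.apply([a2,b2,l2]);T=T*A('z',q[4])*A('y',q[5]);p=p+T.apply([a3,0,l3]);T=T*A('z',q[6])*A('z',np.pi/2)
    return p,T
def fit(D):
    f=lambda P:np.concatenate([fk2(q,P)[0]-p for q,p,r in D])
    r=least_squares(lambda P:np.r_[f(P),3e-3*P[[2,4,6,7]],1e-2*P[[8,9]]],[.3,.4,0,.4,0,.2,0,0,0,0]); print(r.x,(f(r.x)*1000).round(1)); return r.x
if __name__=='__main__': fit(D)
E
python3 kin2.py
python3 - <<'E'
from h import *
s=ctrl.get_state();print((R.from_rotvec(s['tool_rot']).as_matrix().T@np.array([[0,0,.13],[-.04,-.1,.25],[-.05,.25,.2]]).T).T)
E
```

```text
[ 0.2495  0.4696 -0.0016  0.5132  0.0003  0.3704 -0.0004  0.0005 -0.0133
 -0.0135] [ 0.  0.  0. -0. -0. -0.  0.  0.  0.]
[[ 0.0669 -0.0138 -0.1106]
 [ 0.087   0.0656 -0.2495]
 [ 0.079  -0.2745 -0.1529]]
```

```bash

python3 -m handwheel '[{"x":0.067,"y":-0.014,"z":-0.11,"wx":0,"wy":0,"wz":0},{"x":0.067,"y":-0.014,"z":-0.11,"wx":0,"wy":0,"wz":0},{"x":0.067,"y":-0.014,"z":-0.11,"wx":0,"wy":0,"wz":0},{"x":0.067,"y":-0.014,"z":-0.11,"wx":0,"wy":0,"wz":0},{"x":0.08,"y":0.03,"z":-0.16,"wx":0,"wy":-10,"wz":15},{"x":0.08,"y":0.03,"z":-0.16,"wx":0,"wy":-10,"wz":15},{"x":0.08,"y":0.03,"z":-0.16,"wx":0,"wy":-10,"wz":15}]'
cat >> kin2.py <<'E'
    import pickle
    D[2]=([0.506,-0.2987,-0.1743,2.3537,-0.6083,0.7026,-0.7403],[0.4794,-0.0582,0.1453],[-2.881,-.155,-.81])
    s=ctrl.get_state(); D.append((s['joint_positions'],s['position'],s['tool_rot'])); print(D[-1])
    P=fit(D); pickle.dump((D,P),open('P.pkl','wb'))
E
python3 kin2.py
```

```text
time: 3.12
position: [0.4694, -0.1138, 0.3207]
tool_rot: [-2.9, 0.217, -0.506]
ft_force: [1.5, -1.2, 1.4]
grip_width: 0.69
grip_force: 0.0  File "kin2.py", line 14
    import pickle
IndentationError: unexpected indent
```

```bash
sed -i "s/^if __name__=='__main__': fit(D)/if __name__=='__main__':/" kin2.py; python3 kin2.py
cat > ik.py <<'E'
from h import *
import pickle
from scipy.optimize import least_squares
from kin2 import fk2
D,P=pickle.load(open('P.pkl','rb'))
lo=np.array([-2.86,-.3,-1.38,.06,-1.56,.09,-2.69]);hi=np.array([2.86,2.09,1.24,2.45,4.7,2.05,2.69])
rng=np.random.default_rng(0)
def ik(g,Rt,n=12,seed=None,reg=0):
    p1=np.array(g)+Rt[:,2]*ctrl.grip_point_offset; best=None; out=[]
    def f(q):
        p,T=fk2(q,P); return np.r_[(p-p1)*10,(R.from_matrix(Rt).inv()*T).as_rotvec(),reg*(q-(seed if seed is not None else 0))]
    for i in range(n):
        q0=np.clip(seed,lo+.01,hi-.01) if (seed is not None and i==0) else rng.uniform(lo,hi)
        r=least_squares(f,q0,bounds=(lo,hi),max_nfev=80); out.append((np.linalg.norm(r.fun[:6]),r.x))
        if seed is not None: break
    out.sort(key=lambda o:o[0]); return out
def flip(M): return M@np.diag([-1,-1,1.])
E
python3 - <<'E'
from ik import *
for k in ST:
  for fl in (0,1):
    for d in (90,140,190):
      g,M=strip(k,d); M=flip(M) if fl else M
      o=ik(g,M,14); print(k,fl,d,'err',o[0][0].round(4),o[0][1].round(2), [x[1].round(1).tolist() for x in o[1:5] if x[0]<.02])
E
```

```text
(array([ 0.3481, -0.2842,  0.0406,  1.9269, -0.2887,  1.2372, -1.2726]), array([ 0.4694, -0.1138,  0.3207]), array([-2.9001,  0.2172, -0.5057]))
[ 0.2502  0.4686 -0.0009  0.5134  0.0003  0.3699 -0.0003  0.0002 -0.0157
 -0.0111] [ 0.   0.  -0.  -0.  -0.   0.1 -0.  -0.  -0.   0.   0.  -0.1]
L 0 90 err 0.0 [-0.09 -0.3  -0.78  2.4   0.4   0.54 -2.64] [[-0.2, -0.3, -0.7, 2.4, 0.4, 0.6, -2.7], [-0.1, -0.3, -0.8, 2.4, 0.4, 0.5, -2.7], [-0.2, -0.3, -0.7, 2.4, 0.5, 0.6, -2.7], [-0.2, -0.3, -0.7, 2.4, 0.4, 0.5, -2.7]]
L 0 140 err 0.0921 [-0.62 -0.3  -0.36  2.33  0.46  0.82 -2.69] []
L 0 190 err 0.1967 [-0.74 -0.3  -0.31  2.23  0.44  1.05 -2.69] []
L 1 90 err 0.0 [-0.12 -0.29 -0.76  2.4   0.42  0.54  0.48] [[-0.1, -0.3, -0.8, 2.4, 0.4, 0.5, 0.5], [-0.1, -0.3, -0.8, 2.4, 0.4, 0.5, 0.5], [-0.1, -0.3, -0.8, 2.4, 0.4, 0.5, 0.5], [-0.8, -0.2, -0.1, 2.4, 0.7, 0.7, 0.2]]
L 1 140 err 0.0705 [-0.88 -0.3  -0.17  2.36  0.62  0.85  0.26] []
L 1 190 err 0.1752 [-1.   -0.3  -0.17  2.27  0.6   1.09  0.23] []
Rr 0 90 err 0.1703 [ 0.37 -0.3  -0.18  2.43 -0.58  0.65 -0.76] []
Rr 0 140 err 0.3165 [ 0.5  -0.3  -0.17  2.32 -0.59  0.94 -0.67] []
Rr 0 190 err 0.4279 [ 0.61 -0.3  -0.16  2.24 -0.59  1.17 -0.61] []
Rr 1 90 err 0.1703 [ 0.37 -0.3  -0.18  2.43 -0.58  0.65  2.38] []
Rr 1 140 err 0.3165 [ 0.5  -0.3  -0.17  2.32 -0.59  0.94  2.47] []
Rr 1 190 err 0.4279 [ 0.61 -0.3  -0.16  2.24 -0.59  1.17  2.53] []
```

```bash
cat > r.py <<'E'
from ik import *
for k in ST:
  for th in (10,15,20,25):
    s=''
    for d in (97,127,157,187):
      b=(9,)
      for fl in (0,1):
        g,M=strip(k,d)[0],ori(ST[k][2],th); M=flip(M) if fl else M
        o=ik(g,M,10)[0]; b=min(b,(o[0],fl,o[1]),key=lambda t:t[0])
      s+=f'{b[0]:.3f}/{b[1]} {b[2].round(1).tolist()} '
    print(k,th,s)
E
python3 r.py
```

```text
L 10 0.000/1 [0.7, -0.2, -1.3, 2.1, -0.1, 0.9, 1.2] 0.000/1 [0.5, -0.2, -1.1, 2.1, -0.2, 1.0, 1.2] 0.000/0 [0.3, -0.3, -0.9, 2.1, -0.2, 1.1, -2.0] 0.000/0 [-1.1, -0.3, 0.3, 2.1, 0.2, 1.1, -2.4] 
L 15 0.000/0 [-0.7, -0.1, -0.1, 2.2, 0.2, 0.9, -2.3] 0.000/1 [-0.8, -0.2, 0.0, 2.2, 0.2, 0.9, 0.8] 0.000/0 [-0.3, -0.3, -0.4, 2.2, 0.1, 1.0, -2.2] 0.000/1 [-0.6, -0.3, -0.3, 2.2, 0.1, 1.1, 0.9] 
L 20 0.000/0 [-1.6, -0.3, 0.7, 2.3, 0.5, 0.9, -2.6] 0.000/1 [-0.3, -0.2, -0.5, 2.2, 0.1, 0.8, 0.8] 0.000/1 [-0.4, -0.3, -0.4, 2.2, 0.1, 0.9, 0.8] 0.054/1 [-0.7, -0.3, -0.2, 2.2, 0.2, 1.1, 0.7] 
L 25 0.000/0 [0.2, -0.3, -0.9, 2.3, 0.0, 0.7, -2.2] 0.000/0 [-0.7, -0.3, -0.2, 2.3, 0.3, 0.8, -2.5] 0.040/0 [-0.8, -0.3, -0.2, 2.3, 0.3, 0.9, -2.5] 0.103/1 [-0.8, -0.3, -0.2, 2.2, 0.3, 1.1, 0.6] 
Rr 10 0.000/0 [1.1, -0.3, -1.0, 2.2, -0.3, 1.0, -1.1] 0.000/1 [0.8, -0.3, -0.7, 2.2, -0.3, 1.0, 2.0] 0.010/0 [0.2, -0.3, -0.2, 2.2, -0.1, 1.1, -1.3] 0.077/0 [0.2, -0.3, -0.2, 2.2, -0.1, 1.2, -1.3] 
Rr 15 0.000/1 [-0.5, -0.3, 0.5, 2.3, 0.1, 0.9, 1.6] 0.010/0 [0.2, -0.3, -0.2, 2.3, -0.1, 0.9, -1.3] 0.086/1 [0.2, -0.3, -0.2, 2.2, -0.1, 1.1, 1.9] 0.153/0 [0.2, -0.3, -0.2, 2.2, -0.1, 1.2, -1.3] 
Rr 20 0.000/0 [0.1, -0.3, -0.1, 2.4, -0.1, 0.7, -1.3] 0.085/0 [0.2, -0.3, -0.2, 2.3, -0.2, 0.9, -1.2] 0.161/1 [0.2, -0.3, -0.2, 2.2, -0.2, 1.0, 1.9] 0.228/0 [0.3, -0.3, -0.2, 2.2, -0.2, 1.2, -1.2] 
Rr 25 0.068/1 [0.2, -0.3, -0.2, 2.4, -0.2, 0.7, 2.0] 0.157/0 [0.3, -0.3, -0.2, 2.3, -0.3, 0.9, -1.1] 0.233/0 [0.3, -0.3, -0.2, 2.2, -0.3, 1.0, -1.1] 0.300/0 [0.3, -0.3, -0.2, 2.2, -0.3, 1.2, -1.1]
```

```bash
cat > r2.py <<'E'
from ik import *
k='Rr'
base=strip(k,97)[1]
def test(M0,ds=(99,129,159,189)):
    s=''
    for d in ds:
      b=(9,)
      for fl in (0,1):
        o=ik(strip(k,d)[0],flip(M0) if fl else M0,8)[0]; b=min(b,(o[0],fl,o[1]),key=lambda t:t[0])
      s+=f'{b[0]:.3f}/{b[1]} {b[2].round(1).tolist()} '
    return s
for th in (0,5): print('th',th,test(ori(ST[k][2],th)))
for ph in (-60,-40,-20,20,40,60):
    # rotate about strip x' (= tool x), then quarter turn about z
    M=base@R.from_euler('x',ph,degrees=True).as_matrix()@R.from_euler('z',90,degrees=True).as_matrix()
    print('ph',ph,-M[:,2],test(M))
E
python3 r2.py
```

```text
th 0 0.000/0 [-0.4, -0.1, 0.4, 2.1, 0.0, 1.1, -1.5] 0.000/1 [-1.0, -0.2, 0.8, 2.1, 0.2, 1.2, 1.5] 0.000/0 [-0.8, -0.3, 0.7, 2.1, 0.2, 1.2, -1.6] 0.000/0 [0.9, -0.3, -0.8, 2.1, -0.2, 1.3, -1.2] 
th 5 0.000/0 [1.3, -0.2, -1.2, 2.1, -0.3, 1.0, -1.1] 0.000/0 [1.1, -0.3, -1.0, 2.1, -0.3, 1.1, -1.1] 0.000/0 [0.8, -0.3, -0.7, 2.1, -0.2, 1.2, -1.2] 0.004/0 [0.2, -0.3, -0.2, 2.2, -0.1, 1.2, -1.4] 
ph -60 [-0.4384  0.8     0.4096] 0.000/1 [-1.7, 0.4, 0.9, 2.3, 0.9, 1.2, -1.6] 0.000/0 [0.3, 0.4, -1.2, 2.3, 1.2, 1.8, 1.4] 0.000/0 [-1.3, 0.1, 0.4, 2.4, 1.0, 1.5, 1.5] 0.000/0 [-0.3, 0.0, -0.7, 2.4, 1.0, 1.5, 1.6] 
ph -40 [-0.5482  0.5529  0.6275] 0.000/1 [0.3, -0.2, -1.0, 2.4, 1.0, 1.0, -1.4] 0.014/0 [0.3, -0.3, -1.0, 2.4, 0.8, 1.0, 1.9] 0.035/1 [-0.2, -0.3, -0.6, 2.4, 0.8, 1.1, -1.2] 0.078/1 [-0.7, -0.3, -0.2, 2.4, 0.9, 1.3, -1.3] 
ph -20 [-0.5919  0.2391  0.7698] 0.144/1 [-0.2, -0.3, -0.3, 2.4, 0.7, 0.8, -0.9] 0.225/0 [-0.4, -0.3, -0.2, 2.4, 0.8, 1.0, 2.1] 0.305/1 [-0.5, -0.3, -0.2, 2.4, 0.8, 1.1, -1.1] 0.377/0 [-0.5, -0.3, -0.2, 2.4, 0.7, 1.2, 2.1] 
ph 20 [-0.4684 -0.4337  0.7698] 0.000/1 [0.9, -0.2, -0.4, 2.4, -1.0, 0.9, 1.4] 0.000/1 [0.8, -0.3, -0.3, 2.4, -0.9, 1.0, 1.3] 0.066/1 [0.7, -0.3, -0.2, 2.4, -0.9, 1.1, 1.3] 0.126/1 [0.8, -0.3, -0.2, 2.3, -0.8, 1.2, 1.3] 
ph 40 [-0.3161 -0.7115  0.6275] 0.000/1 [1.6, 0.2, -1.1, 2.2, -0.8, 1.1, 1.4] 0.000/0 [1.0, 0.0, -0.4, 2.3, -0.9, 1.3, -1.6] 0.000/1 [1.2, -0.0, -0.6, 2.3, -0.9, 1.3, 1.5] 0.000/1 [0.4, -0.1, 0.3, 2.3, -0.8, 1.4, 1.4] 
ph 60 [-0.1257 -0.9036  0.4096] 0.000/0 [0.8, 0.4, -0.2, 2.1, -0.9, 1.5, -1.5] 0.000/1 [0.4, 0.4, 0.3, 2.1, -1.0, 1.6, 1.7] 0.000/0 [-0.2, 0.4, 1.0, 2.1, -1.1, 1.8, -1.3] 0.000/0 [1.9, 0.7, -1.4, 2.1, -0.4, 1.3, -2.0]
```

```bash
cat >> h.py <<'E'
def SF(yaw): # strip frame in the clip: columns x',y,z
    t=np.radians(35);a=yaw; Z=R.from_euler('z',a).as_matrix()
    return Z@np.array([[np.cos(t),0,-np.sin(t)],[0,1,0],[np.sin(t),0,np.cos(t)]])
def tool(S,ph,fl): # tool frame grasping a strip with frame S, leaning ph deg to strip -y; tool y = -/+ strip x'
    p=np.radians(ph); z=S@np.array([0,np.sin(p),-np.cos(p)]); y=S[:,0]*(1 if fl else -1); return np.c_[np.cross(y,z),y,z]
def placed(psi,eps): # strip z heading psi deg (foot->grip), grip end raised eps deg, -y up
    a,e=np.radians([psi,eps]); z=np.array([np.cos(a)*np.cos(e),np.sin(a)*np.cos(e),np.sin(e)]); x=np.cross([0,0,-1],z); x/=np.linalg.norm(x); return np.c_[x,np.cross(z,x),z]
E
cat > r3.py <<'E'
from ik import *
for k in ST:
 for ph in (40,50,60):
  for fl in (0,1):
   M=tool(SF(ST[k][2]),ph,fl); s=f'{k} {ph} {fl} '
   for d in (103,150,200):
    o=ik(strip(k,d)[0],M,8)[0]; s+=f'{o[0]:.3f} {o[1].round(1).tolist()} '
   print(s)
for psi in range(-180,180,30):
  for fl in (0,1):
    o=ik([.54,-.24,.05],tool(placed(psi,12),50,fl),8)[0]
    if o[0]<.02: print(psi,fl,o[0].round(3),o[1].round(1))
E
python3 r3.py
```

```text
L 40 0 0.100 [1.0, -0.3, -1.1, 2.4, -1.4, 1.0, -1.9] 0.143 [0.4, -0.3, -0.4, 2.4, -1.2, 1.0, -2.1] 0.240 [0.2, -0.3, -0.2, 2.4, -1.2, 1.2, -2.0] 
L 40 1 0.100 [1.0, -0.3, -1.1, 2.4, -1.4, 1.0, 1.2] 0.143 [0.4, -0.3, -0.4, 2.4, -1.2, 1.0, 1.1] 0.240 [0.2, -0.3, -0.2, 2.4, -1.2, 1.2, 1.1] 
L 50 0 0.047 [1.4, -0.0, -1.4, 2.4, -1.4, 1.0, -1.7] 0.087 [1.2, -0.3, -1.1, 2.4, -1.4, 1.3, -1.8] 0.131 [0.6, -0.3, -0.5, 2.4, -1.2, 1.3, -1.9] 
L 50 1 0.047 [1.4, -0.0, -1.4, 2.4, -1.4, 1.0, 1.5] 0.087 [1.2, -0.3, -1.1, 2.4, -1.4, 1.3, 1.4] 0.131 [0.6, -0.3, -0.5, 2.4, -1.2, 1.3, 1.2] 
L 60 0 0.000 [1.3, 0.4, -1.3, 2.4, -1.1, 0.8, -1.6] 0.187 [-1.0, 0.5, 1.2, 2.4, 4.7, 1.8, -1.4] 0.339 [-1.0, 0.6, 1.2, 2.4, 4.7, 2.0, -1.3] 
L 60 1 0.000 [0.4, 0.1, -0.4, 2.4, -1.4, 1.1, 1.6] 0.022 [1.5, 0.1, -1.4, 2.4, -1.3, 1.2, 1.5] 0.064 [1.4, -0.3, -1.1, 2.4, -1.4, 1.5, 1.4] 
Rr 40 0 0.000 [1.2, 0.1, -0.6, 2.2, -0.9, 1.2, -1.6] 0.000 [0.8, -0.0, -0.2, 2.3, -0.9, 1.3, -1.6] 0.000 [-0.3, -0.3, 0.9, 2.3, -0.7, 1.3, -1.8] 
Rr 40 1 0.000 [0.6, 0.1, -0.0, 2.3, -0.9, 1.2, 1.6] 0.000 [-0.5, -0.1, 1.1, 2.3, -0.8, 1.3, 1.
[... 984 characters left out ...]
4  1.5  1.2]
-60 1 0.0 [-0.   0.8  0.8  1.5 -0.7  1.6 -1.7]
-30 0 0.0 [ 1.1  1.1 -1.2  1.3  0.7  1.8  0.9]
-30 1 0.0 [ 0.9  0.9 -0.8  1.3  0.4  1.6 -2. ]
0 0 0.0 [ 0.3  0.7 -0.   1.4  0.1  1.5  1.8]
0 1 0.0 [ 0.6  0.8 -0.5  1.4  0.4  1.6 -1.5]
30 0 0.0 [0.1 0.6 0.1 1.5 0.3 1.4 2.2]
30 1 0.0 [-0.2  0.7  0.6  1.5 -0.   1.3 -0.7]
60 0 0.0 [ 0.4  0.5 -0.4  1.7  0.6  1.3  2.4]
60 1 0.0 [ 0.7  0.6 -0.8  1.7  0.9  1.4 -0.9]
90 0 0.0 [ 0.6  0.4 -0.6  1.9  0.8  1.   2.7]
90 1 0.0 [ 0.1  0.3 -0.   1.9  0.6  0.9 -0.3]
120 0 0.0 [-0.7  0.3  0.9  2.1  0.3  0.5 -2.7]
120 1 0.0 [-0.8  0.4  1.1  2.2  0.1  0.5  0.6]
150 0 0.0 [ 0.4  0.1 -0.1  2.2  0.3  0.3 -2.1]
150 1 0.0 [ 1.   0.2 -0.8  2.2  0.6  0.4  0.9]
```

```bash
cat > r4.py <<'E'
from ik import *
def placed2(psi,eps):
    S=placed(psi,eps); return np.c_[-S[:,0],-S[:,1],S[:,2]]  # +y up
if __name__=='__main__':
 k='L'
 for ph in (-25,-35,-45,-55):
  for fl in (0,1):
   M=tool(SF(ST[k][2]),ph,fl); s=f'{k} {ph} {fl} '
   for d in (103,150,200):
    o=ik(strip(k,d)[0],M,10); s+=f'{o[0][0]:.3f} {[x[1].round(1).tolist() for x in o[:2]]} '
   print(s)
 for psi in range(-180,180,30):
  for fl in (0,1):
    o=ik([.54,-.24,.05],tool(placed2(psi,12),-45,fl),8)[0]
    if o[0]<.02: print(psi,fl,o[0].round(3),o[1].round(1))
E
python3 r4.py
```

```text
L -25 0 0.000 [[-1.6, 0.1, 0.5, 2.2, 0.8, 1.2, 1.5], [-1.3, 0.1, 0.1, 2.2, 0.8, 1.2, 1.5]] 0.000 [[-0.5, 0.0, -0.7, 2.2, 0.8, 1.3, 1.6], [-1.7, -0.0, 0.4, 2.2, 0.8, 1.3, 1.5]] 0.000 [[-1.8, -0.1, 0.5, 2.2, 0.8, 1.4, 1.5], [-1.1, -0.1, -0.2, 2.2, 0.7, 1.4, 1.6]] 
L -25 1 0.000 [[-1.1, 0.1, -0.0, 2.2, 0.8, 1.2, -1.6], [-0.9, 0.1, -0.3, 2.2, 0.8, 1.2, -1.6]] 0.000 [[-0.6, -0.0, -0.6, 2.2, 0.8, 1.3, -1.6], [0.1, 0.1, -1.4, 2.1, 0.8, 1.3, -1.6]] 0.000 [[-0.2, -0.1, -1.0, 2.1, 0.6, 1.3, -1.5], [-1.3, -0.1, 0.0, 2.2, 0.7, 1.4, -1.6]] 
L -35 0 0.000 [[-1.6, 0.2, 0.4, 2.1, 0.7, 1.3, 1.5], [-0.4, 0.4, -0.9, 2.0, 1.0, 1.5, 1.3]] 0.000 [[-1.7, 0.1, 0.5, 2.1, 0.7, 1.4, 1.6], [-0.8, 0.2, -0.5, 2.1, 0.8, 1.5, 1.5]] 0.000 [[-0.3, 0.1, -1.0, 2.0, 0.8, 1.6, 1.5], [-0.9, 0.1, -0.4, 2.1, 0.7, 1.5, 1.5]] 
L -35 1 0.000 [[-0.8, 0.2, -0.5, 2.1, 0.9, 1.4, -1.7], [-0.5, 0.3, -0.8, 2.1, 0.9, 1.5, -1.8]] 0.000 [[-1.5, 0.1, 0.2, 2.1, 0.7, 1.4, -1.6], [-1.2, 0.1, -0.0, 2.1, 0.7, 1.4, -1.6]] 0.000 [[-2.2, 0.0, 0.9, 2.1, 0.7, 1.5, -1.6], [-2.2, 0.0, 0.9, 2.1, 0.7, 1.5, -1.6]] 
L -45 0 0.000 [[-0.9, 0.4, -0.4, 2.0,
[... 1445 characters left out ...]
-1.6]
-60 1 0.0 [ 0.2  0.8  0.5  1.4 -0.5  1.6  1.3]
-30 0 0.0 [ 0.2  0.8  0.4  1.3 -0.3  1.7 -1.5]
-30 1 0.0 [ 0.8  0.9 -0.7  1.3  0.3  1.7  1.2]
0 0 0.0 [-0.   0.8  0.5  1.3 -0.1  1.6 -1.1]
0 1 0.0 [ 0.5  0.8 -0.4  1.3  0.4  1.7  1.7]
30 0 0.0 [ 0.2  0.7 -0.1  1.5  0.4  1.5 -1. ]
30 1 0.0 [ 0.2  0.7 -0.   1.5  0.4  1.5  2.1]
60 0 0.0 [ 0.6  0.6 -0.7  1.7  0.9  1.4 -0.9]
60 1 0.0 [ 1.   1.  -1.3  1.7  1.3  1.8  2. ]
90 0 0.0 [ 0.4  0.4 -0.4  1.9  0.9  1.  -0.5]
90 1 0.0 [ 0.2  0.4 -0.1  2.   0.8  1.   2.7]
120 0 0.0 [ 0.3  0.2 -0.2  2.2  0.9  0.6 -0.1]
120 1 0.0 [-1.   0.4  1.2  2.2  0.1  0.4 -2.5]
150 0 0.0 [ 1.5  0.3 -1.3  2.2  1.2  0.5  0.4]
150 1 0.0 [ 1.3  0.2 -1.   2.3  1.   0.3 -2.7]
```

```bash
python3 - <<'E'
from ik import *
M=tool(SF(ST['Rr'][2]),50,0); u=-M[:,2]; g=strip('Rr',99)[0]
s=ctrl.get_state(); q=np.array(s['joint_positions']); print('u',u,'g',g)
for t in ([.40,-.16,.30],g+.1*u,g,g+.09*SF(ST['Rr'][2])[:,2]):
    e,q=ik(t,M,seed=q,reg=.01)[0]; print(e.round(3),q)
chain(([.40,-.16,.30],M),(g+.1*u,M),(g,M))
# tray from w1
p,r=np.array([.4286,-.2971,.3444]),R.from_rotvec([3.09,.011,.549]).as_matrix()
d=np.load('pics/w1.png.npz');H=d['hand_eye'];o=p+r@H[:3,3]
for uv in((235,136),(327,145),(322,255),(230,250)):
    v=r@H[:3,:3]@np.linalg.solve(d['K'],[*uv,1]); print(o+v*(.022-o[2])/v[2])
E
```

```text
u [-0.2243 -0.82    0.5265] g [ 0.4323 -0.0036  0.1311]
0.0 [ 0.6734  0.1919  0.2525  1.8401 -0.8057  1.8209 -1.6374]
0.0 [ 0.6106  0.2401  0.1986  2.0522 -0.855   1.5753 -1.5146]
0.0 [ 0.5192  0.2598  0.1205  2.1678 -0.9649  1.3922 -1.4907]
0.0 [ 0.5637  0.0632  0.1598  2.2012 -0.8776  1.5276 -1.5898]
t 3.1167 p [ 0.4694 -0.1138  0.3207] q [ 0.3481 -0.2842  0.0406  1.9269 -0.2887  1.2372 -1.2726] F [ 1.5093 -1.2334  1.3814] grip 0.6899910386257623 0.0
row xyz [-0.0651  0.0437  0.0006] w [ 36.96 -30.97  59.79] | tcp [ 0.4042 -0.1447  0.2902] n 10.72757718565216
row xyz [0.0372 0.0477 0.1245] w [0. 0. 0.] | tcp [ 0.4141 -0.0702  0.1739] n 3.318903099062381
row xyz [ 0.  -0.   0.1] w [0. 0. 0.] | tcp [0.4365 0.0118 0.1212] n 2.398081534772182
[ 0.639  -0.1667  0.022 ]
[ 0.6258 -0.3084  0.022 ]
[ 0.4568 -0.3016  0.022 ]
[ 0.4634 -0.1637  0.022 ]
```

```bash

python3 -m handwheel '[{"x":-0.065,"y":0.044,"z":0,"wx":37,"wy":-31,"wz":59.8},{"x":-0.065,"y":0.044,"z":0,"wx":37,"wy":-31,"wz":59.8},{"x":-0.065,"y":0.044,"z":0,"wx":37,"wy":-31,"wz":59.8},{"x":-0.065,"y":0.044,"z":0,"wx":37,"wy":-31,"wz":59.8},{"x":-0.065,"y":0.044,"z":0,"wx":37,"wy":-31,"wz":59.8},{"x":-0.065,"y":0.044,"z":0,"wx":37,"wy":-31,"wz":59.8},{"x":-0.065,"y":0.044,"z":0,"wx":37,"wy":-31,"wz":59.8},{"x":-0.065,"y":0.044,"z":0,"wx":37,"wy":-31,"wz":59.8},{"x":-0.065,"y":0.044,"z":0,"wx":37,"wy":-31,"wz":59.8},{"x":-0.065,"y":0.044,"z":0,"wx":37,"wy":-31,"wz":59.8}]' 0.045
python3 - <<'E'
from ik import *
M=tool(SF(ST['Rr'][2]),50,0); u=-M[:,2]; g=strip('Rr',99)[0]
chain(([.40,-.16,.30],M),(g+.1*u,M)); chain((g+.1*u,M))
E
```

```text
time: 3.95
position: [0.4033, -0.1456, 0.2869]
tool_rot: [-1.909, 1.076, 0.289]
ft_force: [-0.5, 0.4, -0.2]
grip_width: 0.513
grip_force: 0.0
t 3.95 p [ 0.4033 -0.1456  0.2869] q [ 0.5502  0.1716  0.3679  1.8416 -0.7832  1.8068 -1.5796] F [-0.5261  0.3671 -0.1583] grip 0.512804769826959 0.0
row xyz [-0.0019 -0.0028 -0.0009] w [ 2.33 -1.83  3.82] | tcp [ 0.4042 -0.1447  0.2902] n 0.6751578263568393
row xyz [0.0372 0.0477 0.1245] w [0. 0. 0.] | tcp [ 0.4141 -0.0702  0.1739] n 3.318903099062381
t 3.95 p [ 0.4033 -0.1456  0.2869] q [ 0.5502  0.1716  0.3679  1.8416 -0.7832  1.8068 -1.5796] F [-0.5261  0.3671 -0.1583] grip 0.512804769826959 0.0
row xyz [0.0282 0.042  0.1265] w [ 2.33 -1.83  3.82] | tcp [ 0.4141 -0.0702  0.1739] n 3.267613694831054
```

Works well. Next I'll go to the pre-grasp pose and look.

```bash

python3 -m handwheel '[{"x":0.014,"y":0.02,"z":0.06,"wx":2.3,"wy":-1.8,"wz":3.8},{"x":0.028,"y":0.042,"z":0.126,"wx":2.3,"wy":-1.8,"wz":3.8},{"x":0.028,"y":0.042,"z":0.126,"wx":2.3,"wy":-1.8,"wz":3.8},{"x":0.028,"y":0.042,"z":0.126,"wx":2.3,"wy":-1.8,"wz":3.8},{"x":0.028,"y":0.042,"z":0.126,"wx":2.3,"wy":-1.8,"wz":3.8}]'
python3 - <<'E'
from ik import *
M=tool(SF(ST['Rr'][2]),50,0); u=-M[:,2]; g=strip('Rr',99)[0]
chain((g,M)); s=ctrl.get_state(); d=save('wrist','w3.png')
p=np.array(s['position']);r=R.from_rotvec(s['tool_rot']).as_matrix();H=d['hand_eye']; np.savez('pics/w3p.npz',p=p,r=r)
S=SF(ST['Rr'][2]); c=strip('Rr',110)[0]
for a,b in((1,1),(1,-1),(-1,-1),(-1,1)):
    P=c+S@[a*.007,b*.015,0]; q=H[:3,:3].T@(r.T@(P-p)-H[:3,3]); q=d['K']@q; print(a,b,q[:2]/q[2])
E
```

```text
time: 4.37
position: [0.4126, -0.0671, 0.1727]
tool_rot: [-1.834, 1.113, 0.337]
ft_force: [-0.3, 0.1, 0.0]
grip_width: 0.517
grip_force: 0.0
t 4.3667 p [ 0.4126 -0.0671  0.1727] q [ 0.4963  0.2411  0.3169  2.0607 -0.869   1.5914 -1.4974] F [-0.2597  0.1158  0.0311] grip 0.5171747955944902 0.0
row xyz [ 0.0022 -0.0019  0.0971] w [0.32 0.21 0.17] | tcp [0.4365 0.0118 0.1212] n 2.330102686440677
1 1 [308.6099 265.1343]
1 -1 [307.516  250.7711]
-1 -1 [327.5197 250.7887]
-1 1 [326.5117 265.1459]
```

View pics/w3.png

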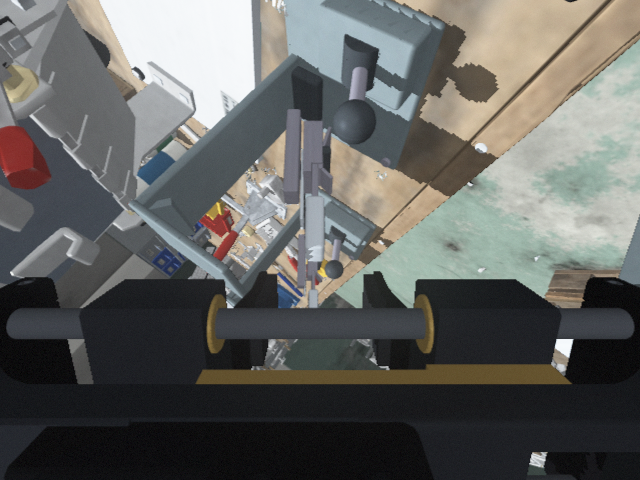

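The grip is centred near (315,225) with its end at row 260, about 2 px left of my prediction. The fingers straddle it at columns 270–368, and the guard's front edge runs from (135,205) to (235,290). I'll advance slightly high on the grip to keep clear of the guard, then close.

```bash

python3 -m handwheel '[{"x":0,"y":-0.003,"z":0.03,"wx":0.3,"wy":0.2,"wz":0.2},{"x":-0.001,"y":-0.0034,"z":0.06,"wx":0.3,"wy":0.2,"wz":0.2},{"x":-0.001,"y":-0.0034,"z":0.08,"wx":0.3,"wy":0.2,"wz":0.2},{"x":-0.001,"y":-0.0034,"z":0.0905,"wx":0.3,"wy":0.2,"wz":0.2},{"x":-0.001,"y":-0.0034,"z":0.0905,"wx":0.3,"wy":0.2,"wz":0.2}]'
python3 -m handwheel '[{"x":0,"y":0,"z":0,"wx":0,"wy":0,"wz":0},{"x":0,"y":0,"z":0,"wx":0,"wy":0,"wz":0},{"x":0,"y":0,"z":0,"wx":0,"wy":0,"wz":0},{"x":0,"y":0,"z":0,"wx":0,"wy":0,"wz":0},{"x":0,"y":0,"z":0,"wx":0,"wy":0,"wz":0}]' 0 45
python3 - <<'E'
from ik import *
S=SF(ST['Rr'][2]);s=ctrl.get_state(); r=R.from_rotvec(s['tool_rot']).as_matrix();p=np.array(s['position'])
print('strip z in tool',r.T@S[:,2],'d',S.T@(p-r[:,2]*ctrl.grip_point_offset-stp('Rr',(-5,0,50))), s['joint_positions'])
E
```

```text
time: 4.83
position: [0.4373, 0.0073, 0.1306]
tool_rot: [-1.834, 1.113, 0.324]
ft_force: [-1.1, -0.0, 0.7]
grip_width: 0.52
grip_force: 0.0
time: 5.25
position: [0.4371, 0.0067, 0.1302]
tool_rot: [-1.833, 1.115, 0.324]
ft_force: [0.0, 0.3, -0.0]
grip_width: 0.222
grip_force: 0.0
strip z in tool [-0.763  -0.0052 -0.6463] d [ 0.0048 -0.0051  0.1066] [ 0.4076  0.2454  0.2483  2.1641 -0.9751  1.4256 -1.4861]
```

```bash

python3 -m handwheel '[{"x":0.002,"y":0.003,"z":0.002,"wx":0,"wy":0,"wz":0},{"x":0.002,"y":0.003,"z":0.002,"wx":0,"wy":0,"wz":0},{"x":0.002,"y":0.003,"z":0.002,"wx":0,"wy":0,"wz":0},{"x":0.002,"y":0.003,"z":0.002,"wx":0,"wy":0,"wz":0},{"x":0.002,"y":0.003,"z":0.002,"wx":0,"wy":0,"wz":0}]' 0 45
python3 - <<'E'
from ik import *
S=SF(ST['Rr'][2]);s=ctrl.get_state(); r=R.from_rotvec(s['tool_rot']).as_matrix();p=np.array(s['position'])
print('d',S.T@(p-r[:,2]*ctrl.grip_point_offset-stp('Rr',(-5,0,50))),'F strip axes',S.T@np.array(s['ft_force']),'tool',r.T@np.array(s['ft_force']))
for n in('side',): save(n,'side1.png')
a=cv2.imread('pics/side1.png')[120:270,320:470]; cv2.imwrite('pics/c3.png',cv2.resize(a,None,fx=4,fy=4,interpolation=2))
E
```

```text
time: 5.67
position: [0.436, 0.0072, 0.1268]
tool_rot: [-1.832, 1.113, 0.325]
ft_force: [-2.9, -3.3, 7.1]
grip_width: 0.158
grip_force: 45.0
d [ 0.002  -0.0044  0.1044] F strip axes [ 1.2531 -2.7363  7.7722] tool [-4.1691 -1.2907 -7.1005]
```

View pics/c3.png

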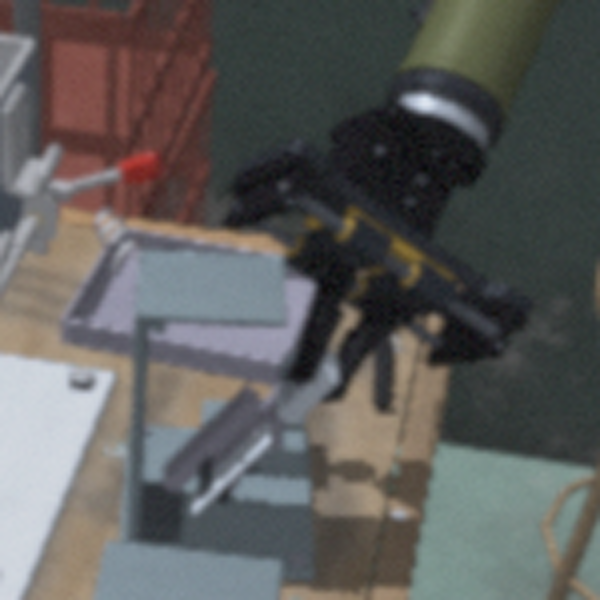

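The strip is gripped at 13.7 mm opening, with both pads on the grip just in front of the guard. I'll draw it at 0.06 m/s.

```bash

python3 -m handwheel '[{"x":-0.0038,"y":0,"z":-0.0032,"wx":0,"wy":0,"wz":0},{"x":-0.0076,"y":0,"z":-0.0065,"wx":0,"wy":0,"wz":0},{"x":-0.0114,"y":0,"z":-0.0097,"wx":0,"wy":0,"wz":0},{"x":-0.0153,"y":0,"z":-0.0129,"wx":0,"wy":0,"wz":0},{"x":-0.0191,"y":0,"z":-0.0162,"wx":0,"wy":0,"wz":0},{"x":-0.0229,"y":0,"z":-0.0194,"wx":0,"wy":0,"wz":0},{"x":-0.0267,"y":0,"z":-0.0226,"wx":0,"wy":0,"wz":0},{"x":-0.0305,"y":0,"z":-0.0258,"wx":0,"wy":0,"wz":0},{"x":-0.0343,"y":0,"z":-0.0291,"wx":0,"wy":0,"wz":0},{"x":-0.0382,"y":0,"z":-0.0323,"wx":0,"wy":0,"wz":0}]'
python3 -m handwheel '[{"x":-0.0038,"y":0,"z":-0.0032,"wx":0,"wy":0,"wz":0},{"x":-0.0076,"y":0,"z":-0.0065,"wx":0,"wy":0,"wz":0},{"x":-0.0114,"y":0,"z":-0.0097,"wx":0,"wy":0,"wz":0},{"x":-0.0153,"y":0,"z":-0.0129,"wx":0,"wy":0,"wz":0},{"x":-0.0191,"y":0,"z":-0.0162,"wx":0,"wy":0,"wz":0},{"x":-0.0229,"y":0,"z":-0.0194,"wx":0,"wy":0,"wz":0},{"x":-0.0267,"y":0,"z":-0.0226,"wx":0,"wy":0,"wz":0},{"x":-0.0305,"y":0,"z":-0.0258,"wx":0,"wy":0,"wz":0},{"x":-0.0343,"y":0,"z":-0.0291,"wx":0,"wy":0,"wz":0},{"x":-0.0382,"y":0,"z":-0.0323,"wx":0,"wy":0,"wz":0}]'
cat > chk.py <<'E'
from ik import *
import sys; k=sys.argv[1]
S=SF(ST[k][2]);s=ctrl.get_state(); r=R.from_rotvec(s['tool_rot']).as_matrix();p=np.array(s['position'])
print('d',S.T@(p-r[:,2]*ctrl.grip_point_offset-stp(k,(-5,0,50))),'F strip axes',S.T@np.array(s['ft_force']),'sz in tool',r.T@S[:,2],'q',np.array(s['joint_positions']),s['grip_width'],s['grip_force'])
E
python3 chk.py Rr
```

```text
time: 6.55
position: [0.4065, 0.0026, 0.1671]
tool_rot: [-1.834, 1.114, 0.327]
ft_force: [-0.0, -0.4, -0.1]
grip_width: 0.159
grip_force: 45.0
time: 7.38
position: [0.3788, -0.0029, 0.2079]
tool_rot: [-1.833, 1.114, 0.325]
ft_force: [-0.7, -0.3, -0.8]
grip_width: 0.156
grip_force: 45.0
d [ 0.0011 -0.004   0.2041] F strip axes [-1.1056 -0.174  -0.2492] sz in tool [-0.7639 -0.0046 -0.6453] q [ 0.4486  0.0303  0.2944  2.2006 -0.8635  1.5571 -1.6002] 0.1562484132241777 44.999575023539364
```

```bash
python3 - <<'E'
from ik import *
q=np.array(ctrl.get_state()['joint_positions'])
# actual strip-in-tool relation uses phi ~ 49.8
for psi in (178,190,200):
  M=tool(placed(psi,8),50,0); q0=q; s=''
  for t in ([.40,-.25,.26],[.496,-.262,.16],[.496,-.262,.034]):
    e,q0=ik(t,M,seed=q0,reg=.01)[0]; s+=f'{e:.3f} {q0.round(2)} '
  print(psi,s)
M=tool(placed(178,8),50,0)
chain(([.40,-.25,.26],M),([.496,-.262,.16],M),([.496,-.262,.034],M)); print(M)
E
```

```text
178 0.089 [ 0.98 -0.3  -0.15  2.13 -0.54  1.05 -0.54] 0.000 [ 0.89 -0.08 -0.26  2.18 -0.56  0.64 -0.59] 0.000 [ 0.95  0.14 -0.34  2.27 -0.79  0.36 -0.28] 
190 0.001 [ 0.83 -0.3   0.01  2.15 -0.54  1.05 -0.34] 0.000 [ 0.75 -0.03 -0.06  2.13 -0.63  0.76 -0.3 ] 0.000 [ 0.8   0.18 -0.12  2.22 -0.87  0.53  0.02] 
200 0.000 [ 0.39 -0.28  0.41  2.11 -0.45  1.09 -0.25] 0.000 [ 0.36  0.02  0.38  2.08 -0.67  0.88 -0.09] 0.000 [ 0.44  0.23  0.32  2.17 -0.96  0.71  0.25] 
t 7.3833 p [ 0.3788 -0.0029  0.2079] q [ 0.4486  0.0303  0.2944  2.2006 -0.8635  1.5571 -1.6002] F [-0.7188 -0.3088 -0.8383] grip 0.1562484132241777 44.999575023539364
row xyz [ 0.1319 -0.0084 -0.2146] w [-41.69  44.05 -70.81] | tcp [ 0.4099 -0.2503  0.2441] n 13.021348314879683
row xyz [0.0287 0.0086 0.1359] w [0. 0. 0.] | tcp [ 0.5059 -0.2623  0.1441] n 3.336695852455844
row xyz [-0.0668  0.      0.1069] w [0. 0. 0.] | tcp [ 0.5059 -0.2623  0.0181] n 3.0215827338129495
[[ 0.8475 -0.0349  0.5296]
 [-0.0296 -0.9994 -0.0185]
 [ 0.5299 -0.     -0.848 ]]
```

```bash
python3 - <<'E'
from ik import *
M=tool(placed(193,8),50,0)
q0=np.array(ctrl.get_state()['joint_positions'])
for t in ([.43,-.24,.27],[.494,-.264,.12],[.494,-.264,.034]):
    e,q0=ik(t,M,seed=q0,reg=.01)[0]; print(e.round(3),q0.round(2))
chain(([.43,-.24,.27],M),([.494,-.264,.12],M),([.494,-.264,.034],M))
E
```

```text
0.0 [ 0.38 -0.29  0.33  2.11 -0.42  1.01 -0.46]
0.0 [ 0.39  0.04  0.32  2.16 -0.72  0.73 -0.13]
0.0 [ 0.45  0.19  0.27  2.21 -0.97  0.62  0.15]
t 7.3833 p [ 0.3788 -0.0029  0.2079] q [ 0.4486  0.0303  0.2944  2.2006 -0.8635  1.5571 -1.6002] F [-0.7188 -0.3088 -0.8383] grip 0.1562484132241777 44.999575023539364
row xyz [ 0.1351 -0.0399 -0.2028] w [-40.83  34.76 -84.48] | tcp [ 0.4397 -0.2378  0.2541] n 13.97493285446197
row xyz [-0.0312  0.0378  0.1574] w [0. 0. 0.] | tcp [ 0.5037 -0.2618  0.1041] n 3.9529811918142075
row xyz [-0.0456  0.      0.0729] w [0. 0. 0.] | tcp [ 0.5037 -0.2618  0.0181] n 2.062350119904077
```

```bash

python3 -m handwheel '[{"x":0.02,"y":-0.005,"z":-0.04,"wx":0,"wy":0,"wz":0},{"x":0.135,"y":-0.04,"z":-0.203,"wx":-40.8,"wy":34.8,"wz":-84.5},{"x":0.135,"y":-0.04,"z":-0.203,"wx":-40.8,"wy":34.8,"wz":-84.5},{"x":0.135,"y":-0.04,"z":-0.203,"wx":-40.8,"wy":34.8,"wz":-84.5},{"x":0.135,"y":-0.04,"z":-0.203,"wx":-40.8,"wy":34.8,"wz":-84.5},{"x":0.135,"y":-0.04,"z":-0.203,"wx":-40.8,"wy":34.8,"wz":-84.5},{"x":0.135,"y":-0.04,"z":-0.203,"wx":-40.8,"wy":34.8,"wz":-84.5},{"x":0.135,"y":-0.04,"z":-0.203,"wx":-40.8,"wy":34.8,"wz":-84.5},{"x":0.135,"y":-0.04,"z":-0.203,"wx":-40.8,"wy":34.8,"wz":-84.5},{"x":0.135,"y":-0.04,"z":-0.203,"wx":-40.8,"wy":34.8,"wz":-84.5}]'
cat > place.py <<'E'
from ik import *
M=tool(placed(193,8),50,0)
chain(([.43,-.24,.27],M)); chain(([.494,-.264,.10],M),([.494,-.264,.034],M))
E
python3 place.py
```

```text
time: 8.22
position: [0.4401, -0.238, 0.2543]
tool_rot: [-2.683, 0.288, -0.387]
ft_force: [0.1, -0.2, 0.5]
grip_width: 0.155
grip_force: 45.0
t 8.2167 p [ 0.4401 -0.238   0.2543] q [ 0.4861 -0.0075  0.3148  1.8539 -0.5083  1.3774 -0.863 ] F [ 0.05   -0.2476  0.522 ] grip 0.1551840141514292 44.998470190912485
row xyz [-0.0005 -0.0001  0.0001] w [-14.4   12.25 -29.77] | tcp [ 0.4397 -0.2378  0.2541] n 4.924903011820111
t 8.2167 p [ 0.4401 -0.238   0.2543] q [ 0.4861 -0.0075  0.3148  1.8539 -0.5083  1.3774 -0.863 ] F [ 0.05   -0.2476  0.522 ] grip 0.1551840141514292 44.998470190912485
row xyz [0.0276 0.0848 0.16  ] w [-14.4   12.25 -29.77] | tcp [ 0.5037 -0.2618  0.0841] n 4.924903011820111
row xyz [-0.035  0.     0.056] w [0. 0. 0.] | tcp [ 0.5037 -0.2618  0.0181] n 1.5827338129496407
```

```bash

python3 -m handwheel '[{"x":0,"y":0,"z":0,"wx":-14.4,"wy":12.2,"wz":-29.8},{"x":0,"y":0,"z":0,"wx":-14.4,"wy":12.2,"wz":-29.8},{"x":0.007,"y":0.021,"z":0.04,"wx":-14.4,"wy":12.2,"wz":-29.8},{"x":0.014,"y":0.042,"z":0.08,"wx":-14.4,"wy":12.2,"wz":-29.8},{"x":0.028,"y":0.085,"z":0.16,"wx":-14.4,"wy":12.2,"wz":-29.8},{"x":0.028,"y":0.085,"z":0.16,"wx":-14.4,"wy":12.2,"wz":-29.8},{"x":0.028,"y":0.085,"z":0.16,"wx":-14.4,"wy":12.2,"wz":-29.8},{"x":0.028,"y":0.085,"z":0.16,"wx":-14.4,"wy":12.2,"wz":-29.8}]'
python3 place.py
```

```text
time: 8.88
position: [0.5011, -0.2587, 0.0784]
tool_rot: [-2.938, -0.328, -0.827]
ft_force: [-1.5, 1.7, -0.5]
grip_width: 0.157
grip_force: 45.0
t 8.8833 p [ 0.5011 -0.2587  0.0784] q [ 0.4162  0.0774  0.3044  2.1787 -0.7665  0.7038 -0.0807] F [-1.4942  1.7196 -0.5107] grip 0.15684128062797886 44.99959998764098
row xyz [ 0.0445 -0.0361 -0.1784] w [-0.51  0.49 -0.41] | tcp [ 0.4397 -0.2378  0.2541] n 4.4929804167142935
t 8.8833 p [ 0.5011 -0.2587  0.0784] q [ 0.4162  0.0774  0.3044  2.1787 -0.7665  0.7038 -0.0807] F [-1.4942  1.7196 -0.5107] grip 0.15684128062797886 44.99959998764098
row xyz [ 0.0045  0.0035 -0.004 ] w [-0.51  0.49 -0.41] | tcp [ 0.5037 -0.2618  0.0841] n 0.16764767337998188
row xyz [-0.035  0.     0.056] w [0. 0. 0.] | tcp [ 0.5037 -0.2618  0.0181] n 1.5827338129496407
```

```bash

python3 -m handwheel '[{"x":-0.009,"y":0.002,"z":0.015,"wx":0,"wy":0,"wz":0},{"x":-0.017,"y":0.003,"z":0.03,"wx":0,"wy":0,"wz":0},{"x":-0.024,"y":0.003,"z":0.042,"wx":0,"wy":0,"wz":0},{"x":-0.028,"y":0.003,"z":0.048,"wx":0,"wy":0,"wz":0},{"x":-0.03,"y":0.003,"z":0.051,"wx":0,"wy":0,"wz":0},{"x":-0.03,"y":0.003,"z":0.051,"wx":0,"wy":0,"wz":0}]'
```

```text
time: 9.38
position: [0.5055, -0.2639, 0.0251]
tool_rot: [-2.94, -0.329, -0.84]
ft_force: [0.7, 0.3, -0.1]
grip_width: 0.155
grip_force: 45.0
```

```bash

python3 -m handwheel '[{"x":-0.002,"y":0,"z":0.002,"wx":0,"wy":0,"wz":0},{"x":-0.003,"y":0,"z":0.005,"wx":0,"wy":0,"wz":0},{"x":-0.003,"y":0,"z":0.005,"wx":0,"wy":0,"wz":0}]'
python3 -m handwheel '[{"x":0,"y":0,"z":0,"wx":0,"wy":0,"wz":0},{"x":0,"y":0,"z":0,"wx":0,"wy":0,"wz":0},{"x":0,"y":0,"z":0,"wx":0,"wy":0,"wz":0}]' 0.04
python3 -m handwheel '[{"x":0,"y":0,"z":-0.01,"wx":0,"wy":0,"wz":0},{"x":0,"y":0,"z":-0.03,"wx":0,"wy":0,"wz":0},{"x":0.02,"y":0,"z":-0.07,"wx":0,"wy":0,"wz":0},{"x":0.05,"y":0,"z":-0.11,"wx":0,"wy":0,"wz":0},{"x":0.08,"y":0,"z":-0.15,"wx":0,"wy":0,"wz":0},{"x":0.08,"y":0,"z":-0.19,"wx":0,"wy":0,"wz":0},{"x":0.08,"y":0,"z":-0.19,"wx":0,"wy":0,"wz":0}]'
python3 - <<'E'
from ik import *
q0=np.array(ctrl.get_state()['joint_positions'])
M=tool(SF(ST['L'][2]),-45,1);u=-M[:,2];g=strip('L',103)[0]+.004*u
for t in ([.42,-.05,.34],[.37,.20,.33],[.36,.33,.28],g+.1*u,g,g+.1*SF(ST['L'][2])[:,2]):
    e,q0=ik(t,M,seed=q0,reg=.01)[0]; print(e.round(3),q0.round(2))
chain(([.42,-.05,.34],M),([.37,.2,.33],M),([.36,.33,.28],M),(g+.1*u,M),(g,M)); print(u,g)
save('top','top2.png'); save('side','side2.png')
E
```

```text
time: 9.63
position: [0.506, -0.2641, 0.0193]
tool_rot: [-2.941, -0.329, -0.841]
ft_force: [0.5, -0.5, -0.5]
grip_width: 0.155
grip_force: 45.0
time: 9.88
position: [0.5057, -0.2637, 0.0189]
tool_rot: [-2.941, -0.33, -0.839]
ft_force: [-0.2, 0.5, 0.0]
grip_width: 0.303
grip_force: 0.0
time: 10.47
position: [0.4753, -0.274, 0.2296]
tool_rot: [-2.944, -0.331, -0.851]
ft_force: [0.1, 0.4, 0.0]
grip_width: 0.462
grip_force: 0.0
0.115 [-0.52 -0.3  -0.16  2.2   0.92  1.5  -1.06]
0.0 [-0.78 -0.   -0.41  1.94  0.79  1.76 -1.4 ]
0.0 [-0.93  0.3  -0.43  1.73  0.8   1.84 -1.59]
0.0 [-0.96  0.39 -0.44  1.81  0.79  1.75 -1.75]
0.0 [-0.87  0.39 -0.39  1.95  0.85  1.58 -1.76]
0.0 [-0.91  0.22 -0.45  1.97  0.75  1.72 -1.69]
t 10.4667 p [ 0.4753 -0.274   0.2296] q [ 0.4281 -0.1486  0.3232  2.05   -0.5083  0.9607 -0.3529] F [0.0713 0.3835 0.0225] grip 0.4620815948698895 0.0
row xyz [ 0.0551 -0.2166 -0.0837] w [-37.5  -36.25 -78.92] | tcp [ 0.4292 -0.0621  0.3292] n 13.212107297624884
row xyz [ 0.1786 -0.02   -0.1811] w [0. 0. 0.] | tcp [0.3792 0.1879 0.3192] n 6.118633487852794
row xyz [ 0.1238 -0.0231 -0.0603] w [0. 0. 0.] | tcp [0.3692 0.3179 0.2692] n 3.348738619608859
row xyz [ 0.0436 -0.0685  0.0359] w [0. 0. 0.] | tcp [0.3449 0.3202 0.1838] n 2.1300060775760157
row xyz [-0.  -0.   0.1] w [0. 0. 0.] | tcp [0.3942 0.2553 0.1259] n 2.3980815347721824
[-0.4933  0.649   0.5792] [0.385  0.2674 0.1367]
```

```bash
python3 - <<'E'
from ik import *
from scipy.spatial.transform import Slerp
s=ctrl.get_state(); q0=np.array(s['joint_positions'])
M=tool(SF(ST['L'][2]),-45,1);u=-M[:,2];g=strip('L',103)[0]+.004*u
H=Slerp([0,1],R.from_matrix([R.from_rotvec(s['tool_rot']).as_matrix(),M]))(.45).as_matrix()
for t,o in (([.46,-.05,.36],H),([.40,.20,.34],M),([.36,.33,.26],M),(g+.1*u,M)):
    e,q0=ik(t,o,seed=q0,reg=.01)[0]; print(e.round(3),q0.round(2))
chain(([.46,-.05,.36],H),([.40,.2,.34],M),([.36,.33,.26],M),(g+.1*u,M))
E
```

```text
0.153 [-0.05 -0.3  -0.14  1.9   0.33  1.32 -1.09]
0.0 [-0.55  0.03 -0.59  1.9   0.83  1.74 -1.36]
0.0 [-0.78  0.35 -0.61  1.74  0.85  1.85 -1.65]
0.0 [-0.82  0.42 -0.62  1.81  0.83  1.8  -1.78]
t 10.5667 p [ 0.4751 -0.2739  0.2274] q [ 0.4286 -0.1465  0.3234  2.0527 -0.5104  0.9579 -0.3503] F [-0.102  -0.8231 -0.5314] grip 0.4629328572213542 0.0
row xyz [ 0.097  -0.2149 -0.0768] w [-16.91 -16.31 -35.53] | tcp [ 0.4678 -0.055   0.3437] n 5.948396201941582
row xyz [ 0.1264 -0.2018 -0.077 ] w [-20.67 -19.93 -43.42] | tcp [0.4092 0.1879 0.3292] n 7.270262024595268
row xyz [ 0.1318 -0.0647 -0.0578] w [0. 0. 0.] | tcp [0.3692 0.3179 0.2492] n 3.7841088340670272
row xyz [ 0.0321 -0.057   0.0243] w [0. 0. 0.] | tcp [0.3449 0.3202 0.1838] n 1.6741477322980804
```

```bash
python3 - <<'E'
from ik import *
s=ctrl.get_state(); q0=np.array(s['joint_positions'])
M=tool(SF(ST['L'][2]),-45,1);u=-M[:,2];g=strip('L',103)[0]+.004*u
H=ori(np.radians(45),0)
for t,o in (([.46,-.05,.36],H),([.40,.20,.34],M),([.36,.33,.26],M),(g+.1*u,M)):
    e,q0=ik(t,o,seed=q0,reg=.01)[0]; print(e.round(3),q0.round(2))
chain(([.46,-.05,.36],H),([.40,.2,.34],M))
E
```

```text
0.0 [ 0.14 -0.11 -0.08  1.69 -0.01  1.56 -0.73]
0.0 [-0.5   0.03 -0.65  1.89  0.83  1.74 -1.36]
0.0 [-0.74  0.36 -0.66  1.74  0.86  1.86 -1.66]
0.0 [-0.78  0.44 -0.66  1.8   0.85  1.81 -1.8 ]
t 10.5667 p [ 0.4751 -0.2739  0.2274] q [ 0.4286 -0.1465  0.3234  2.0527 -0.5104  0.9579 -0.3503] F [-0.102  -0.8231 -0.5314] grip 0.4629328572213542 0.0
row xyz [ 0.0903 -0.2215 -0.0782] w [  9.15 -31.32 -31.35] | tcp [ 0.46   -0.05    0.3413] n 6.319538877872232
row xyz [ 0.1323 -0.2041  0.0121] w [-49.69 -24.8  -34.6 ] | tcp [0.4092 0.1879 0.3292] n 9.137411335912388
```

```bash

python3 -m handwheel '[{"x":0.09,"y":-0.2215,"z":-0.078,"wx":9.1,"wy":-31.3,"wz":-31.3},{"x":0.09,"y":-0.2215,"z":-0.078,"wx":9.1,"wy":-31.3,"wz":-31.3},{"x":0.09,"y":-0.2215,"z":-0.078,"wx":9.1,"wy":-31.3,"wz":-31.3},{"x":0.09,"y":-0.2215,"z":-0.078,"wx":9.1,"wy":-31.3,"wz":-31.3},{"x":0.09,"y":-0.2215,"z":-0.078,"wx":9.1,"wy":-31.3,"wz":-31.3},{"x":0.09,"y":-0.2215,"z":-0.078,"wx":9.1,"wy":-31.3,"wz":-31.3},{"x":0.09,"y":-0.2215,"z":-0.078,"wx":9.1,"wy":-31.3,"wz":-31.3},{"x":0.09,"y":-0.2215,"z":-0.078,"wx":9.1,"wy":-31.3,"wz":-31.3}]'
python3 -m handwheel '[{"x":0.132,"y":-0.204,"z":0.012,"wx":-49.7,"wy":-24.8,"wz":-34.6},{"x":0.132,"y":-0.204,"z":0.012,"wx":-49.7,"wy":-24.8,"wz":-34.6},{"x":0.132,"y":-0.204,"z":0.012,"wx":-49.7,"wy":-24.8,"wz":-34.6},{"x":0.132,"y":-0.204,"z":0.012,"wx":-49.7,"wy":-24.8,"wz":-34.6},{"x":0.132,"y":-0.204,"z":0.012,"wx":-49.7,"wy":-24.8,"wz":-34.6},{"x":0.132,"y":-0.204,"z":0.012,"wx":-49.7,"wy":-24.8,"wz":-34.6},{"x":0.132,"y":-0.204,"z":0.012,"wx":-49.7,"wy":-24.8,"wz":-34.6},{"x":0.132,"y":-0.204,"z":0.012,"wx":-49.7,"wy":-24.8,"wz":-34.6},{"x":0.132,"y":-0.204,"z":0.012,"wx":-49.7,"wy":-24.8,"wz":-34.6},{"x":0.132,"y":-0.204,"z":0.012,"wx":-49.7,"wy":-24.8,"wz":-34.6}]'
cat > g.py <<'E'
from ik import *
M=tool(SF(ST['L'][2]),-45,1);u=-M[:,2];g=strip('L',103)[0]+.004*u
chain(([.36,.33,.26],M),(g+.1*u,M),(g,M)); chain((g+.1*u,M)); chain((g,M))
E
python3 g.py
```

```text
time: 11.23
position: [0.4607, -0.0439, 0.336]
tool_rot: [-2.889, -1.215, 0.01]
ft_force: [0.6, -1.3, -0.6]
grip_width: 0.464
grip_force: 0.0
time: 12.07
position: [0.4064, 0.1887, 0.3219]
tool_rot: [1.64, 1.458, -0.089]
ft_force: [0.3, -0.8, -0.4]
grip_width: 0.455
grip_force: 0.0
t 12.0667 p [0.4064 0.1887 0.3219] q [-0.2958  0.0444 -0.8535  1.9     0.8368  1.7412 -1.3607] F [ 0.3391 -0.8349 -0.3685] grip 0.45525962041685925 0.0
row xyz [ 0.1288 -0.0567 -0.0595] w [-0.25 -0.11  0.83] | tcp [0.3692 0.3179 0.2492] n 3.664581185242663
row xyz [ 0.0321 -0.057   0.0243] w [0. 0. 0.] | tcp [0.3449 0.3202 0.1838] n 1.6741477322980804
row xyz [-0.  -0.   0.1] w [0. 0. 0.] | tcp [0.3942 0.2553 0.1259] n 2.3980815347721824
t 12.0667 p [0.4064 0.1887 0.3219] q [-0.2958  0.0444 -0.8535  1.9     0.8368  1.7412 -1.3607] F [ 0.3391 -0.8349 -0.3685] grip 0.45525962041685925 0.0
row xyz [ 0.1617 -0.1131 -0.0348] w [-0.25 -0.11  0.83] | tcp [0.3449 0.3202 0.1838] n 4.805339987262177
t 12.0667 p [0.4064 0.1887 0.3219] q [-0.2958  0.0444 -0.8535  1.9     0.8368  1.7412 -1.3607] F [ 0.3391 -0.8349 -0.3685] grip 0.45525962041685925 0.0
row xyz [ 0.1615 -0.1127  0.0652] w [-0.25 -0.11  0.83] | tcp [0.3942 0.2553 0.1259] n 4.974226014217773
```

```bash

python3 -m handwheel '[{"x":0.13,"y":-0.057,"z":-0.06,"wx":-0.3,"wy":-0.1,"wz":0.8},{"x":0.13,"y":-0.057,"z":-0.06,"wx":-0.3,"wy":-0.1,"wz":0.8},{"x":0.13,"y":-0.057,"z":-0.06,"wx":-0.3,"wy":-0.1,"wz":0.8},{"x":0.14,"y":-0.07,"z":-0.055,"wx":-0.3,"wy":-0.1,"wz":0.8},{"x":0.162,"y":-0.113,"z":-0.035,"wx":-0.3,"wy":-0.1,"wz":0.8},{"x":0.162,"y":-0.113,"z":-0.035,"wx":-0.3,"wy":-0.1,"wz":0.8},{"x":0.162,"y":-0.113,"z":-0.035,"wx":-0.3,"wy":-0.1,"wz":0.8}]' 0.045
python3 g.py | tail -2
python3 - <<'E'
from h import *
s=ctrl.get_state(); d=save('wrist','w4.png')
p=np.array(s['position']);r=R.from_rotvec(s['tool_rot']).as_matrix();H=d['hand_eye']
S=SF(ST['L'][2])
I=d['image'][:,:,:].astype(int).mean(2)
for dd in (75,90,105,110):
  c=strip('L',dd)[0]; Q=[]
  for a,b in((1,1),(1,-1),(-1,-1),(-1,1)):
    q=d['K']@(H[:3,:3].T@(r.T@(c+S@[a*.007,b*.015,0]-p)-H[:3,3])); Q.append((q[:2]/q[2]).round().tolist())
  row=int(np.mean([x[1] for x in Q])); print(dd,Q); print(row,I[row,280:360:3].astype(int).tolist())
E
```

```text
time: 12.65
position: [0.3485, 0.32, 0.1859]
tool_rot: [1.652, 1.437, -0.08]
ft_force: [0.0, -0.3, 0.7]
grip_width: 0.513
grip_force: 0.0
t 12.65 p [0.3485 0.32   0.1859] q [-0.6041  0.5122 -0.8875  1.7942  0.9231  1.8914 -1.8501] F [ 0.0342 -0.2936  0.7101] grip 0.5131406175708826 0.0
row xyz [ 0.0006 -0.0039  0.0993] w [-0.16  0.17 -0.34] | tcp [0.3942 0.2553 0.1259] n 2.3830414457693214
75 [[324.0, 203.0], [324.0, 223.0], [307.0, 223.0], [306.0, 203.0]]
213 [202, 196, 158, 135, 154, 198, 180, 179, 184, 185, 156, 193, 191, 191, 190, 183, 121, 123, 164, 200, 192, 188, 194, 193, 182, 172, 173]
90 [[324.0, 219.0], [324.0, 239.0], [307.0, 239.0], [305.0, 219.0]]
229 [206, 89, 74, 81, 79, 90, 99, 107, 106, 137, 169, 195, 196, 195, 192, 183, 114, 80, 79, 104, 126, 128, 193, 170, 174, 251, 252]
105 [[324.0, 237.0], [324.0, 255.0], [307.0, 255.0], [305.0, 237.0]]
246 [123, 130, 110, 103, 92, 98, 105, 104, 110, 105, 160, 221, 227, 231, 212, 162, 170, 203, 201, 192, 108, 97, 102, 102, 101, 132, 131]
110 [[324.0, 243.0], [324.0, 261.0], [307.0, 261.0], [305.0, 243.0]]
252 [121, 104, 108, 107, 108, 103, 108, 107, 107, 108, 145, 217, 225, 197, 167, 159, 200, 224, 139, 144, 191, 166, 100, 102, 101, 99, 103]
```

```bash

python3 -m handwheel '[{"x":0,"y":0.001,"z":0.03,"wx":0,"wy":0,"wz":0},{"x":0,"y":0.001,"z":0.06,"wx":0,"wy":0,"wz":0},{"x":0,"y":0.001,"z":0.085,"wx":0,"wy":0,"wz":0},{"x":0,"y":0.001,"z":0.1,"wx":0,"wy":0,"wz":0},{"x":0,"y":0.001,"z":0.1,"wx":0,"wy":0,"wz":0},{"x":0,"y":0.001,"z":0.1,"wx":0,"wy":0,"wz":0}]'
python3 chk.py L
```

```text
time: 13.2
position: [0.3999, 0.2574, 0.1331]
tool_rot: [1.658, 1.432, -0.07]
ft_force: [-0.3, 0.9, 0.4]
grip_width: 0.519
grip_force: 0.0
d [0.009  0.0041 0.1084] F strip axes [0.0773 0.8815 0.4038] sz in tool [-0.706   0.0103 -0.7082] q [-0.483   0.4979 -0.8493  1.929   0.9959  1.7346 -1.8497] 0.5187110657561443 0.0
```

```bash

python3 -m handwheel '[{"x":0.0035,"y":-0.007,"z":0.003,"wx":0,"wy":0,"wz":0},{"x":0.0035,"y":-0.007,"z":0.003,"wx":0,"wy":0,"wz":0},{"x":0.0035,"y":-0.007,"z":0.003,"wx":0,"wy":0,"wz":0}]'
python3 chk.py L
```

```text
time: 13.45
position: [0.3951, 0.2593, 0.1237]
tool_rot: [1.655, 1.439, -0.07]
ft_force: [-0.3, 0.4, -0.1]
grip_width: 0.517
grip_force: 0.0
d [-0.0001  0.0066  0.1033] F strip axes [-0.2622  0.4245  0.115 ] sz in tool [-0.7038  0.0074 -0.7103] q [-0.4943  0.5129 -0.8481  1.9358  0.9979  1.7298 -1.868 ] 0.5170238086117216 0.0
```

Good. Now close and pull.

```bash

python3 -m handwheel '[{"x":0,"y":0.001,"z":0.003,"wx":0,"wy":0,"wz":0},{"x":0,"y":0.001,"z":0.003,"wx":0,"wy":0,"wz":0},{"x":0,"y":0.001,"z":0.003,"wx":0,"wy":0,"wz":0},{"x":0,"y":0.001,"z":0.003,"wx":0,"wy":0,"wz":0},{"x":0,"y":0.001,"z":0.003,"wx":0,"wy":0,"wz":0},{"x":0,"y":0.001,"z":0.003,"wx":0,"wy":0,"wz":0},{"x":0,"y":0.001,"z":0.003,"wx":0,"wy":0,"wz":0},{"x":0,"y":0.001,"z":0.003,"wx":0,"wy":0,"wz":0},{"x":0,"y":0.001,"z":0.003,"wx":0,"wy":0,"wz":0}]' 0 45
python3 chk.py L
```

```text
time: 14.2
position: [0.3985, 0.2562, 0.1228]
tool_rot: [1.656, 1.436, -0.07]
ft_force: [1.4, 0.3, 2.5]
grip_width: 0.155
grip_force: 45.0
d [0.0018 0.0032 0.1009] F strip axes [2.5594 0.0947 1.2297] sz in tool [-0.7052  0.0089 -0.709 ] q [-0.4885  0.5123 -0.8448  1.9385  1.0023  1.7253 -1.8664] 0.15505476854787803 44.999925785232335
```

```bash

python3 -m handwheel '[{"x":-0.0035,"y":0,"z":-0.0035,"wx":0,"wy":0,"wz":0},{"x":-0.007,"y":0,"z":-0.0071,"wx":0,"wy":0,"wz":0},{"x":-0.0106,"y":0,"z":-0.0106,"wx":0,"wy":0,"wz":0},{"x":-0.0141,"y":0,"z":-0.0142,"wx":0,"wy":0,"wz":0}]'
python3 chk.py L
python3 -m handwheel '[{"x":-0.0035,"y":0,"z":-0.0035,"wx":0,"wy":0,"wz":0},{"x":-0.007,"y":0,"z":-0.0071,"wx":0,"wy":0,"wz":0},{"x":-0.0106,"y":0,"z":-0.0106,"wx":0,"wy":0,"wz":0},{"x":-0.0141,"y":0,"z":-0.0142,"wx":0,"wy":0,"wz":0},{"x":-0.0176,"y":0,"z":-0.0177,"wx":0,"wy":0,"wz":0},{"x":-0.0212,"y":0,"z":-0.0213,"wx":0,"wy":0,"wz":0},{"x":-0.0247,"y":0,"z":-0.0248,"wx":0,"wy":0,"wz":0},{"x":-0.0282,"y":0,"z":-0.0284,"wx":0,"wy":0,"wz":0}]'
python3 chk.py L
python3 -m handwheel '[{"x":-0.0035,"y":0,"z":-0.0035,"wx":0,"wy":0,"wz":0},{"x":-0.007,"y":0,"z":-0.0071,"wx":0,"wy":0,"wz":0},{"x":-0.0106,"y":0,"z":-0.0106,"wx":0,"wy":0,"wz":0},{"x":-0.0141,"y":0,"z":-0.0142,"wx":0,"wy":0,"wz":0},{"x":-0.0176,"y":0,"z":-0.0177,"wx":0,"wy":0,"wz":0},{"x":-0.0212,"y":0,"z":-0.0213,"wx":0,"wy":0,"wz":0},{"x":-0.0247,"y":0,"z":-0.0248,"wx":0,"wy":0,"wz":0},{"x":-0.0282,"y":0,"z":-0.0284,"wx":0,"wy":0,"wz":0},{"x":-0.0282,"y":0,"z":-0.0284,"wx":0,"wy":0,"wz":0}]'
python3 chk.py L
python3 - <<'E'
from h import *
save('top','top3.png'); save('side','side3.png')
a=cv2.imread('pics/side3.png')[170:360,325:425]; b=cv2.imread('pics/top3.png')[235:345,195:495]
A=cv2.resize(a,None,fx=3.1,fy=3.1,interpolation=2); B=cv2.resize(b,None,fx=1.6,fy=1.6,interpolation=2)
C=np.zeros((600,800,3),np.uint8); C[:A.shape[0],:A.shape[1]]=A; C[:B.shape[0],315:315+B.shape[1]]=B
# zoomed top stands
z=cv2.resize(cv2.imread('pics/top3.png')[275:312,205:385],None,fx=2.65,fy=5,interpolation=2); C[190:190+z.shape[0],315:315+z.shape[1]]=z
t=cv2.resize(cv2.imread('pics/top3.png')[255:345,410:490],None,fx=2.4,fy=2.4,interpolation=2); C[380:380+t.shape[0],320:320+t.shape[1]]=t
w=cv2.resize(cv2.imread('pics/side3.png')[175:215,340:410],None,fx=3.9,fy=5,interpolation=2); C[385:585,520:520+w.shape[1]]=w
cv2.imwrite('pics/c4.png',C)
E
```

```text
time: 14.53
position: [0.3878, 0.2551, 0.1378]
tool_rot: [1.657, 1.438, -0.068]
ft_force: [9.5, 0.1, -7.5]
grip_width: 0.154
grip_force: 45.0
d [0.0016 0.0034 0.1194] F strip axes [  3.4034  -1.0885 -11.5154] sz in tool [-0.7031  0.0085 -0.711 ] q [-0.4843  0.4759 -0.864   1.9458  0.9746  1.7365 -1.8538] 0.1544525430471652 44.99754675664008
time: 15.2
position: [0.3649, 0.2523, 0.1699]
tool_rot: [1.657, 1.439, -0.068]
ft_force: [9.3, 1.4, -8.9]
grip_width: 0.155
grip_force: 45.0
d [0.0011 0.0036 0.1589] F strip axes [  2.6144   0.1892 -12.6937] sz in tool [-0.7025  0.0083 -0.7116] q [-0.4769  0.4018 -0.903   1.9543  0.9162  1.7673 -1.8258] 0.1546522917237154 44.997545457445085
time: 15.95
position: [0.34, 0.2492, 0.2048]
tool_rot: [1.655, 1.437, -0.069]
ft_force: [0.4, 0.2, -0.3]
grip_width: 0.157
grip_force: 45.0
d [0.0006 0.0037 0.2018] F strip axes [ 0.1694  0.1122 -0.4724] sz in tool [-0.7045  0.0086 -0.7097] q [-0.4706  0.3244 -0.9421  1.9545  0.8552  1.8071 -1.7921] 0.15746926887798104 44.99944162555039
```

View pics/c4.png

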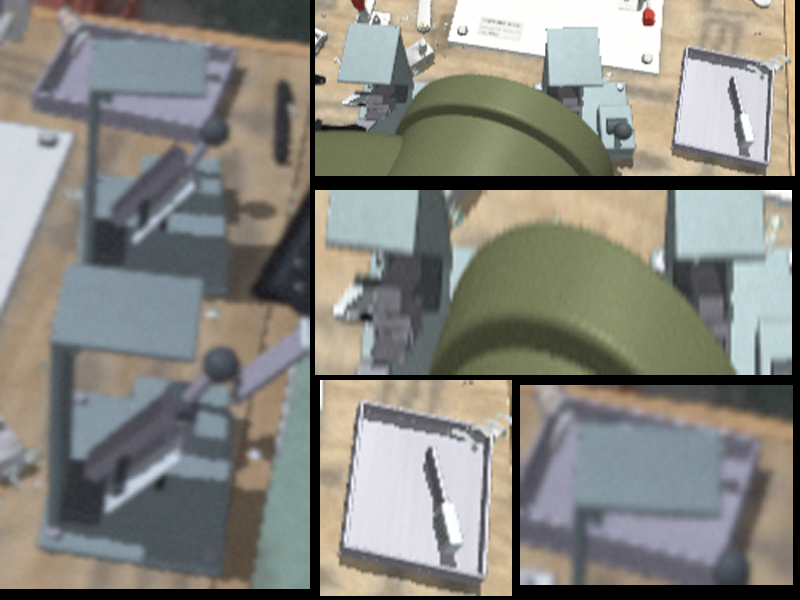

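Strip R lies in the tray, at about (428,450)–(450,555) in the inset. Strip L is out: it pulled a steady 12.7 N, about 28 mm of carriage travel, so L is the firmer clip and R the weaker. Next I'll plan where to lay strip L.

```bash
cat > pl2.py <<'E'
from ik import *
from r4 import placed2
import sys
s=ctrl.get_state(); q=np.array(s['joint_positions']); H=ori(np.radians(45),0)
C=np.load('pics/top0.png.npz')
def ray(uv,z):
    M=C['world_to_cam'];d=M[:3,:3].T@np.linalg.solve(C['K'],[*uv,1]);o=-M[:3,:3].T@M[:3,3];return o+d*(z-o[2])/d[2]
print('foot1',ray((455,284),.02),'gripend1',ray((464,328),.02))
for psi in (185,195,205):
  M=tool(placed2(psi,8),-45,1); q0=q; st=''
  for t,o in (([.36,.24,.30],ori(np.radians(45),0)),([.46,-.05,.36],H),([.44,-.17,.27],M),([.492,-.21,.12],M),([.492,-.21,.034],M)):
    e,q0=ik(t,o,seed=q0,reg=.01)[0]; st+=f'{e:.3f} {q0.round(2)} '
  print(psi,st)
M=tool(placed2(195,8),-45,1)
chain(([.42,.15,.36],H),([.46,-.05,.36],H),([.44,-.17,.27],M),([.492,-.21,.10],M),([.492,-.21,.034],M))
E
python3 pl2.py
```

```text
foot1 [ 0.5943 -0.2424  0.02  ] gripend1 [ 0.4817 -0.2643  0.02  ]
185 0.000 [-0.21 -0.16 -0.39  1.84 -0.06  1.45 -1.37] 0.000 [ 0.07 -0.11 -0.02  1.69 -0.    1.56 -0.73] 0.165 [ 0.86 -0.3  -0.15  2.14 -0.63  1.07 -0.49] 0.000 [ 0.8  -0.08 -0.18  2.32 -0.87  0.55 -0.2 ] 0.000 [ 0.83  0.1  -0.23  2.37 -1.2   0.4   0.2 ] 
195 0.000 [-0.21 -0.16 -0.39  1.84 -0.06  1.45 -1.37] 0.000 [ 0.07 -0.11 -0.02  1.69 -0.    1.56 -0.73] 0.075 [ 0.89 -0.3  -0.15  2.15 -0.7   1.09 -0.27] 0.000 [ 0.86 -0.02 -0.18  2.26 -0.88  0.69  0.01] 0.000 [ 0.88  0.15 -0.22  2.31 -1.1   0.54  0.3 ] 
205 0.000 [-0.21 -0.16 -0.39  1.84 -0.06  1.45 -1.37] 0.000 [ 0.07 -0.11 -0.02  1.69 -0.    1.56 -0.73] 0.001 [ 0.54 -0.3   0.16  2.16 -0.62  1.07 -0.19] 0.000 [ 0.56  0.04  0.16  2.2  -0.86  0.82  0.17] 0.000 [ 0.6   0.2   0.13  2.25 -1.07  0.71  0.43] 
t 16.05 p [0.3405 0.2488 0.2041] q [-0.4704  0.3257 -0.941   1.9549  0.8559  1.8064 -1.7924] F [ 1.1882 -0.7824 -1.273 ] grip 0.1572346786926019 44.9992668768391
row xyz [-0.1277  0.1344  0.0235] w [49.73 24.34 34.04] | tcp [0.42   0.15   0.3413] n 9.076837141705703
row xyz [-0.1131  0.1697  0.    ] w [0. 0. 0.] | tcp [ 0.46   -0.05    0.3413] n 4.891145816395957
row xyz [-0.0892  0.0763  0.0862] w [-9.68 36.14 28.94] | tcp [ 0.4509 -0.1671  0.2551] n 6.60625297094356
row xyz [-0.0705  0.0521  0.1598] w [0. 0. 0.] | tcp [ 0.5029 -0.2071  0.0851] n 4.36977572369999
row xyz [-0.0397  0.      0.0527] w [0. 0. 0.] | tcp [ 0.5029 -0.2071  0.0191] n 1.5827338129496407
```

```bash

python3 -m handwheel '[{"x":-0.03,"y":0.01,"z":-0.03,"wx":0,"wy":0,"wz":0},{"x":-0.128,"y":0.134,"z":0.0235,"wx":49.7,"wy":24.3,"wz":34},{"x":-0.128,"y":0.134,"z":0.0235,"wx":49.7,"wy":24.3,"wz":34},{"x":-0.128,"y":0.134,"z":0.0235,"wx":49.7,"wy":24.3,"wz":34},{"x":-0.128,"y":0.134,"z":0.0235,"wx":49.7,"wy":24.3,"wz":34},{"x":-0.128,"y":0.134,"z":0.0235,"wx":49.7,"wy":24.3,"wz":34},{"x":-0.128,"y":0.134,"z":0.0235,"wx":49.7,"wy":24.3,"wz":34},{"x":-0.128,"y":0.134,"z":0.0235,"wx":49.7,"wy":24.3,"wz":34},{"x":-0.128,"y":0.134,"z":0.0235,"wx":49.7,"wy":24.3,"wz":34},{"x":-0.128,"y":0.134,"z":0.0235,"wx":49.7,"wy":24.3,"wz":34}]'
python3 -m handwheel '[{"x":0,"y":0,"z":0,"wx":0,"wy":0,"wz":0},{"x":-0.113,"y":0.17,"z":0,"wx":0,"wy":0,"wz":0},{"x":-0.113,"y":0.17,"z":0,"wx":0,"wy":0,"wz":0},{"x":-0.113,"y":0.17,"z":0,"wx":0,"wy":0,"wz":0},{"x":-0.113,"y":0.17,"z":0,"wx":0,"wy":0,"wz":0},{"x":-0.113,"y":0.17,"z":0,"wx":0,"wy":0,"wz":0}]'
python3 - <<'E'
from ik import *
from r4 import placed2
H=ori(np.radians(45),0);M=tool(placed2(195,8),-45,1)
q0=np.array(ctrl.get_state()['joint_positions'])
for t,o in (([.45,-.18,.33],H),([.45,-.205,.23],M),([.49,-.207,.034],M)):
    e,q0=ik(t,o,seed=q0,reg=.01)[0]; print(e.round(3),q0.round(2))
chain(([.45,-.18,.33],H),([.45,-.205,.23],M),([.49,-.207,.1],M),([.49,-.207,.034],M))
E
```

```text
time: 16.88
position: [0.42, 0.1495, 0.3418]
tool_rot: [2.897, 1.203, -0.0]
ft_force: [-0.4, -0.4, -1.3]
grip_width: 0.156
grip_force: 45.0
time: 17.38
position: [0.4607, -0.0521, 0.3426]
tool_rot: [2.887, 1.209, -0.006]
ft_force: [1.3, 0.4, -0.7]
grip_width: 0.157
grip_force: 45.0
0.0 [ 0.4  -0.06 -0.08  1.7  -0.    1.5  -0.46]
0.0 [ 0.5  -0.27  0.2   2.22 -0.61  0.89 -0.28]
0.0 [ 0.55  0.14  0.13  2.33 -1.16  0.58  0.34]
t 17.3833 p [ 0.4607 -0.0521  0.3426] q [ 0.2839 -0.1036 -0.2168  1.6794 -0.0096  1.5615 -0.7093] F [ 1.3458  0.4375 -0.697 ] grip 0.156652032110567 45.000751898624
row xyz [-0.0984  0.0818  0.0329] w [0.55 0.48 0.45] | tcp [ 0.45   -0.18    0.3113] n 3.167458398590503
row xyz [-0.0079  0.0233  0.0962] w [-9.68 36.14 28.94] | tcp [ 0.4609 -0.2021  0.2151] n 6.60625297094356
row xyz [-0.0478  0.0123  0.1268] w [0. 0. 0.] | tcp [ 0.5009 -0.2041  0.0851] n 3.262096129138024
row xyz [-0.0397  0.      0.0527] w [0. 0. 0.] | tcp [ 0.5009 -0.2041  0.0191] n 1.5827338129496407
```

```bash

python3 -m handwheel '[{"x":-0.098,"y":0.082,"z":0.033,"wx":0,"wy":0,"wz":0},{"x":-0.098,"y":0.082,"z":0.033,"wx":0,"wy":0,"wz":0},{"x":-0.098,"y":0.082,"z":0.033,"wx":0,"wy":0,"wz":0},{"x":-0.098,"y":0.082,"z":0.033,"wx":0,"wy":0,"wz":0},{"x":-0.098,"y":0.082,"z":0.033,"wx":0,"wy":0,"wz":0}]'
python3 -m handwheel '[{"x":0,"y":0,"z":0,"wx":-9.7,"wy":36.1,"wz":28.9},{"x":0,"y":0,"z":0,"wx":-9.7,"wy":36.1,"wz":28.9},{"x":0,"y":0.01,"z":0.02,"wx":-9.7,"wy":36.1,"wz":28.9},{"x":-0.008,"y":0.023,"z":0.05,"wx":-9.7,"wy":36.1,"wz":28.9},{"x":-0.008,"y":0.023,"z":0.096,"wx":-9.7,"wy":36.1,"wz":28.9},{"x":-0.008,"y":0.023,"z":0.096,"wx":-9.7,"wy":36.1,"wz":28.9},{"x":-0.008,"y":0.023,"z":0.096,"wx":-9.7,"wy":36.1,"wz":28.9},{"x":-0.008,"y":0.023,"z":0.096,"wx":-9.7,"wy":36.1,"wz":28.9}]'
cat > p3.py <<'E'
from ik import *
from r4 import placed2
M=tool(placed2(195,8),-45,1)
chain(([.49,-.207,.1],M),([.49,-.207,.034],M))
E
python3 p3.py
```

```text
time: 17.8
position: [0.4489, -0.1804, 0.3094]
tool_rot: [2.893, 1.201, -0.01]
ft_force: [-0.0, -0.1, -0.8]
grip_width: 0.157
grip_force: 45.0
time: 18.47
position: [0.459, -0.1974, 0.2121]
tool_rot: [-2.881, -0.393, -0.96]
ft_force: [-0.5, 0.5, -1.1]
grip_width: 0.157
grip_force: 45.0
t 18.4667 p [ 0.459  -0.1974  0.2121] q [ 0.5237 -0.2788  0.1765  2.2279 -0.6167  0.8917 -0.2738] F [-0.5288  0.5412 -1.0882] grip 0.15689457588031358 44.9998519057408
row xyz [-0.0453  0.0168  0.1249] w [-0.    0.19  0.53] | tcp [ 0.5009 -0.2041  0.0851] n 3.211358904764064
row xyz [-0.0397  0.      0.0527] w [0. 0. 0.] | tcp [ 0.5009 -0.2041  0.0191] n 1.5827338129496407
```

```bash

python3 -m handwheel '[{"x":-0.015,"y":0.006,"z":0.04,"wx":0,"wy":0,"wz":0},{"x":-0.03,"y":0.012,"z":0.08,"wx":0,"wy":0,"wz":0},{"x":-0.045,"y":0.017,"z":0.115,"wx":0,"wy":0,"wz":0},{"x":-0.045,"y":0.017,"z":0.125,"wx":0,"wy":0,"wz":0},{"x":-0.053,"y":0.017,"z":0.135,"wx":0,"wy":0,"wz":0},{"x":-0.062,"y":0.017,"z":0.15,"wx":0,"wy":0,"wz":0},{"x":-0.07,"y":0.017,"z":0.158,"wx":0,"wy":0,"wz":0},{"x":-0.074,"y":0.017,"z":0.163,"wx":0,"wy":0,"wz":0},{"x":-0.074,"y":0.017,"z":0.163,"wx":0,"wy":0,"wz":0}]'
python3 p3.py
```

```text
time: 19.22
position: [0.5054, -0.2054, 0.0401]
tool_rot: [-2.88, -0.404, -0.962]
ft_force: [-1.1, 0.7, -1.3]
grip_width: 0.157
grip_force: 45.0
t 19.2167 p [ 0.5054 -0.2054  0.0401] q [ 0.4551  0.0974  0.2177  2.3101 -1.0809  0.6018  0.2569] F [-1.0549  0.673  -1.3233] grip 0.1571559868405687 44.999257335439324
row xyz [ 0.0238 -0.0021 -0.0384] w [-0.06  0.13  0.94] | tcp [ 0.5009 -0.2041  0.0851] n 1.0850342169014338
row xyz [-0.0397  0.      0.0527] w [0. 0. 0.] | tcp [ 0.5009 -0.2041  0.0191] n 1.5827338129496407
```

```bash

python3 -m handwheel '[{"x":-0.006,"y":0,"z":0.006,"wx":0,"wy":0,"wz":0},{"x":-0.011,"y":0,"z":0.01,"wx":0,"wy":0,"wz":0},{"x":-0.014,"y":0,"z":0.013,"wx":0,"wy":0,"wz":0},{"x":-0.015,"y":0,"z":0.014,"wx":0,"wy":0,"wz":0},{"x":-0.015,"y":0,"z":0.014,"wx":0,"wy":0,"wz":0}]'
python3 -m handwheel '[{"x":0,"y":0,"z":0,"wx":0,"wy":0,"wz":0},{"x":0,"y":0,"z":0,"wx":0,"wy":0,"wz":0},{"x":0,"y":0,"z":0,"wx":0,"wy":0,"wz":0}]' 0.035
python3 -m handwheel '[{"x":0,"y":0,"z":-0.01,"wx":0,"wy":0,"wz":0},{"x":0,"y":0,"z":-0.03,"wx":0,"wy":0,"wz":0},{"x":0.02,"y":0,"z":-0.07,"wx":0,"wy":0,"wz":0},{"x":0.05,"y":0,"z":-0.11,"wx":0,"wy":0,"wz":0},{"x":0.08,"y":0,"z":-0.14,"wx":0,"wy":0,"wz":0},{"x":0.08,"y":0,"z":-0.16,"wx":0,"wy":0,"wz":0},{"x":0.08,"y":0,"z":-0.16,"wx":0,"wy":0,"wz":0}]'
python3 - <<'E'
from ik import *
k='Rr'
for fi in np.arange(-.5,.6,.2): print(fi.round(1),stp(k,(-30+55*np.sin(fi),-75,30+55*np.cos(fi))))
s=ctrl.get_state();q=np.array(s['joint_positions'])
a=ST[k][2]
for til in (0,-10,10,20):
  for yw in (0,60,90):
    o=ori(np.radians(yw)*1.0,0) if yw else ori(a,til)
    q0=q;st=''
    for x in (-110,-60,15): 
      e,q0=ik(stp(k,(x,-75,92)),o,seed=q0,reg=.01)[0]; st+=f'{e:.3f} {q0.round(1)} '
    print(til,yw,st)
print(s['position'],ctrl.get_state()['tool_rot'])
save('top','top4.png')
E
```

```text
time: 19.63
position: [0.5014, -0.2089, 0.0211]
tool_rot: [-2.883, -0.397, -0.966]
ft_force: [0.1, -0.2, -0.1]
grip_width: 0.153
grip_force: 45.0
time: 19.88
position: [0.501, -0.2097, 0.0214]
tool_rot: [-2.884, -0.394, -0.967]
ft_force: [0.9, -0.9, 0.6]
grip_width: 0.3
grip_force: 0.0
time: 20.47
position: [0.4712, -0.2197, 0.2053]
tool_rot: [-2.887, -0.396, -0.983]
ft_force: [-0.3, -0.7, 0.4]
grip_width: 0.398
grip_force: 0.0
-0.5 [ 0.4512 -0.0763  0.0783]
-0.3 [ 0.4611 -0.0745  0.0825]
-0.1 [ 0.4717 -0.0726  0.0847]
0.1 [ 0.4825 -0.0706  0.0847]
0.3 [ 0.4931 -0.0686  0.0825]
0.5 [ 0.5031 -0.0668  0.0783]
0 0 0.000 [ 0.3 -0.1 -0.1  2.2 -0.   1.  -1.2] 0.000 [ 0.2  0.  -0.1  2.1  0.   1.  -1.3] 0.000 [ 0.2  0.2 -0.1  1.9  0.   1.  -1.3] 
0 60 0.000 [ 0.2 -0.1 -0.1  2.2 -0.   1.  -0.4] 0.000 [ 0.2  0.  -0.1  2.1  0.   1.  -0.4] 0.000 [ 0.2  0.2 -0.1  1.9  0.   1.  -0.5] 
0 90 0.000 [ 0.2 -0.1 -0.1  2.2 -0.   1.   0.2] 0.000 [ 0.2  0.  -0.1  2.1  0.   1.   0.1] 0.000 [ 0.2  0.2 -0.1  1.9  0.   1.   0.1] 
-10 0 0.000 [ 0.1  0.1 -0.   2.1  0.1  1.2 -1.3] 0.000 [ 0.1  0.2 -0.   2.   0.1 
[... 494 characters left out ...]
.2 -0.   1.  -0.4] 0.000 [ 0.2  0.  -0.1  2.1  0.   1.  -0.4] 0.000 [ 0.2  0.2 -0.1  1.9  0.   1.  -0.5] 
10 90 0.000 [ 0.2 -0.1 -0.1  2.2 -0.   1.   0.2] 0.000 [ 0.2  0.  -0.1  2.1  0.   1.   0.1] 0.000 [ 0.2  0.2 -0.1  1.9  0.   1.   0.1] 
20 0 0.000 [ 0.5 -0.3 -0.2  2.4 -0.3  0.7 -0.9] 0.000 [ 0.5 -0.2 -0.3  2.3 -0.3  0.7 -1. ] 0.000 [ 0.4 -0.  -0.3  2.2 -0.2  0.6 -1.1] 
20 60 0.000 [ 0.2 -0.1 -0.1  2.2 -0.   1.  -0.4] 0.000 [ 0.2  0.  -0.1  2.1  0.   1.  -0.4] 0.000 [ 0.2  0.2 -0.1  1.9  0.   1.  -0.5] 
20 90 0.000 [ 0.2 -0.1 -0.1  2.2 -0.   1.   0.2] 0.000 [ 0.2  0.  -0.1  2.1  0.   1.   0.1] 0.000 [ 0.2  0.2 -0.1  1.9  0.   1.   0.1] 
[ 0.4712 -0.2197  0.2053] [-2.8871 -0.396  -0.9834]
```

```bash
cat > lv.py <<'E'
from ik import *
k='Rr';a=ST[k][2]
def tg(x,z,til,y=-76):
    o=ori(a,til); return stp(k,(x,y,z))-o[:,2]*ctrl.grip_point_offset,o
if __name__=='__main__':
  s=ctrl.get_state();q=np.array(s['joint_positions'])
  for til in (22,26,30,34):
    q0=q;st=''
    for x,z in ((-120,130),(-95,58),(-56,58),(-16,58)):
      e,q0=ik(*tg(x,z,til),seed=q0,reg=.01)[0]; st+=f'{e:.3f} {q0.round(2)} '
    print(til,st)
E
python3 lv.py
```

```text
22 0.133 [ 0.57 -0.3  -0.17  2.3  -0.35  0.96 -0.79] 0.000 [ 0.53 -0.25 -0.22  2.45 -0.4   0.63 -0.8 ] 0.000 [ 0.52 -0.16 -0.27  2.38 -0.36  0.59 -0.88] 0.000 [ 0.5  -0.07 -0.3   2.3  -0.3   0.57 -0.97] 
26 0.176 [ 0.65 -0.3  -0.17  2.33 -0.46  0.96 -0.64] 0.037 [ 1.12 -0.3  -0.71  2.45 -0.73  0.69 -0.46] 0.000 [ 1.12 -0.23 -0.78  2.41 -0.71  0.6  -0.54] 0.000 [ 1.14 -0.12 -0.87  2.34 -0.57  0.53 -0.69] 
30 0.208 [ 0.75 -0.3  -0.17  2.36 -0.6   0.97 -0.44] 0.092 [ 1.25 -0.3  -0.78  2.45 -0.83  0.73 -0.33] 0.012 [ 1.33 -0.3  -0.93  2.45 -0.96  0.63 -0.29] 0.000 [ 1.37 -0.2  -1.05  2.39 -0.88  0.53 -0.4 ] 
34 0.229 [ 0.85 -0.3  -0.18  2.4  -0.75  0.98 -0.23] 0.145 [ 1.41 -0.3  -0.86  2.45 -0.93  0.79 -0.19] 0.068 [ 1.44 -0.3  -0.99  2.45 -1.05  0.68 -0.17] 0.000 [ 1.42 -0.23 -1.06  2.44 -1.11  0.53 -0.16]
```

```bash
python3 - <<'E'
from lv import *
q0=np.array(ctrl.get_state()['joint_positions'])
W=[tg(-100,150,8),tg(-97,58,10),tg(-65,58,15),tg(-40,58,22),tg(-16,58,29)]
for t in W:
    e,q0=ik(*t,seed=q0,reg=.01)[0]; print(e.round(3),q0.round(2))
chain(*W)
E
```

```text
0.0 [ 0.44 -0.23 -0.23  2.17 -0.12  1.06 -1.12]
0.0 [ 0.44 -0.12 -0.23  2.3  -0.13  0.81 -1.1 ]
0.0 [ 0.43 -0.11 -0.22  2.31 -0.19  0.71 -1.06]
0.0 [ 0.41 -0.13 -0.19  2.35 -0.32  0.58 -0.93]
0.0 [ 0.37 -0.12 -0.13  2.4  -0.52  0.45 -0.73]
t 20.5167 p [ 0.4702 -0.2185  0.2016] q [ 0.498  -0.2235  0.2258  2.2111 -0.6468  0.8612 -0.2114] F [-0.5258  0.2231 -0.5852] grip 0.4036434110433766 0.0
row xyz [-0.0493 -0.1457  0.0243] w [ -0.99 -29.31   4.92] | tcp [ 0.4085 -0.0852  0.15  ] n 4.15279709968129
row xyz [-0.0098  0.      0.0915] w [-0.  2. -0.] | tcp [ 0.4114 -0.0847  0.058 ] n 2.207407675005908
row xyz [0.0315 0.     0.0056] w [0. 5. 0.] | tcp [ 0.4429 -0.0789  0.058 ] n 0.7673860911270981
row xyz [0.0241 0.     0.0065] w [0. 7. 0.] | tcp [ 0.4675 -0.0744  0.058 ] n 0.9776536312849159
row xyz [ 0.0223 -0.      0.009 ] w [0. 7. 0.] | tcp [ 0.4911 -0.07    0.058 ] n 0.977653631284917
```

```bash

python3 -m handwheel '[{"x":-0.04,"y":-0.05,"z":0,"wx":-0.5,"wy":-15,"wz":2.5},{"x":-0.049,"y":-0.09,"z":0.005,"wx":-1,"wy":-29.3,"wz":4.9},{"x":-0.049,"y":-0.146,"z":0.024,"wx":-1,"wy":-29.3,"wz":4.9},{"x":-0.049,"y":-0.146,"z":0.024,"wx":-1,"wy":-29.3,"wz":4.9},{"x":-0.049,"y":-0.146,"z":0.024,"wx":-1,"wy":-29.3,"wz":4.9},{"x":-0.049,"y":-0.146,"z":0.024,"wx":-1,"wy":-29.3,"wz":4.9},{"x":-0.049,"y":-0.146,"z":0.024,"wx":-1,"wy":-29.3,"wz":4.9},{"x":-0.049,"y":-0.146,"z":0.024,"wx":-1,"wy":-29.3,"wz":4.9}]' 0 10
python3 - <<'E'
from lv import *
chain(tg(-97,58,10))
E
```

```text
time: 21.18
position: [0.4058, -0.0831, 0.1453]
tool_rot: [-3.103, -0.283, -0.205]
ft_force: [0.1, -0.7, -0.2]
grip_width: 0.01
grip_force: 0.0
t 21.1833 p [ 0.4058 -0.0831  0.1453] q [ 0.562  -0.2241 -0.3303  2.1752 -0.1515  1.0648 -1.0875] F [ 0.0921 -0.655  -0.15  ] grip 0.01007938896047734 0.0
row xyz [-0.0063  0.0032  0.0872] w [-0.43  2.41  0.  ] | tcp [ 0.4114 -0.0847  0.058 ] n 2.0990206595770484
```

```bash

python3 -m handwheel '[{"x":-0.004,"y":0.002,"z":0.03,"wx":0,"wy":1,"wz":0},{"x":-0.006,"y":0.003,"z":0.06,"wx":0,"wy":2.4,"wz":0},{"x":-0.006,"y":0.003,"z":0.087,"wx":0,"wy":2.4,"wz":0},{"x":-0.006,"y":0.003,"z":0.087,"wx":0,"wy":2.4,"wz":0},{"x":-0.006,"y":0.003,"z":0.087,"wx":0,"wy":2.4,"wz":0}]'
python3 - <<'E'
from lv import *
chain(tg(-65,58,15),tg(-40,58,22),tg(-16,58,29)); [chain(t) for t in (tg(-40,58,22),tg(-16,58,29))]
E
```

```text
time: 21.6
position: [0.4108, -0.0847, 0.0583]
tool_rot: [-3.094, -0.279, -0.266]
ft_force: [0.5, 0.4, 0.5]
grip_width: 0.007
grip_force: 0.0
t 21.6 p [ 0.4108 -0.0847  0.0583] q [ 0.5589 -0.122  -0.3364  2.2936 -0.1585  0.8133 -1.0689] F [0.4503 0.4124 0.5123] grip 0.0068355739505465704 0.0
row xyz [0.0321 0.     0.0059] w [-0.45  5.12 -0.15] | tcp [ 0.4429 -0.0789  0.058 ] n 0.7831550683872849
row xyz [0.0241 0.     0.0065] w [0. 7. 0.] | tcp [ 0.4675 -0.0744  0.058 ] n 0.9776536312849159
row xyz [ 0.0223 -0.      0.009 ] w [0. 7. 0.] | tcp [ 0.4911 -0.07    0.058 ] n 0.977653631284917
t 21.6 p [ 0.4108 -0.0847  0.0583] q [ 0.5589 -0.122  -0.3364  2.2936 -0.1585  0.8133 -1.0689] F [0.4503 0.4124 0.5123] grip 0.0068355739505465704 0.0
row xyz [ 0.0567 -0.      0.0102] w [-0.44 12.12 -0.18] | tcp [ 0.4675 -0.0744  0.058 ] n 1.6933508198291096
t 21.6 p [ 0.4108 -0.0847  0.0583] q [ 0.5589 -0.122  -0.3364  2.2936 -0.1585  0.8133 -1.0689] F [0.4503 0.4124 0.5123] grip 0.0068355739505465704 0.0
row xyz [ 0.0804 -0.      0.0143] w [-0.43 19.12 -0.21] | tcp [ 0.4911 -0.07    0.058 ] n 2.670527520326431
```

```bash

python3 -m handwheel '[{"x":0.008,"y":0,"z":0.0015,"wx":0,"wy":1.5,"wz":0},{"x":0.016,"y":0,"z":0.003,"wx":0,"wy":3,"wz":0},{"x":0.024,"y":0,"z":0.0045,"wx":0,"wy":4.5,"wz":0},{"x":0.032,"y":0,"z":0.006,"wx":0,"wy":6,"wz":0},{"x":0.04,"y":0,"z":0.007,"wx":0,"wy":8,"wz":0},{"x":0.048,"y":0,"z":0.0085,"wx":0,"wy":10.5,"wz":0},{"x":0.056,"y":0,"z":0.01,"wx":0,"wy":13,"wz":0},{"x":0.064,"y":0,"z":0.0115,"wx":0,"wy":16,"wz":0},{"x":0.07,"y":0,"z":0.0125,"wx":0,"wy":18,"wz":0},{"x":0.072,"y":0,"z":0.013,"wx":0,"wy":19,"wz":0}]'
python3 -m handwheel '[{"x":0.001,"y":0,"z":0.0005,"wx":0,"wy":0,"wz":0},{"x":0.002,"y":0,"z":0.001,"wx":0,"wy":0,"wz":0}]'
python3 -m handwheel '[{"x":0.001,"y":0,"z":0.0005,"wx":0,"wy":0,"wz":0},{"x":0.002,"y":0,"z":0.001,"wx":0,"wy":0,"wz":0}]'
python3 - <<'E'
from lv import *
chain(tg(-16,58,29))
E
```

```text
time: 22.43
position: [0.485, -0.0718, 0.0608]
tool_rot: [-2.98, -0.27, -0.776]
ft_force: [-1.4, -0.5, 0.0]
grip_width: 0.005
grip_force: 0.7
time: 22.6
position: [0.4868, -0.0712, 0.0604]
tool_rot: [-2.98, -0.27, -0.772]
ft_force: [-7.1, -2.1, 2.0]
grip_width: 0.004
grip_force: 3.7
time: 22.77
position: [0.4876, -0.071, 0.0595]
tool_rot: [-2.981, -0.271, -0.767]
ft_force: [-20.0, -5.0, 14.4]
grip_width: 0.005
grip_force: 12.5
t 22.7667 p [ 0.4876 -0.071   0.0595] q [ 0.5007 -0.1293 -0.2441  2.3986 -0.5579  0.4673 -0.6871] F [-19.9669  -4.9519  14.3763] grip 0.004885452457869107 12.507498040795326
row xyz [ 0.0024 -0.0003  0.0031] w [-0.34  0.1  -0.1 ] | tcp [ 0.4911 -0.07    0.058 ] n 0.09488968801418249
```

The force climbs sharply where the end stop should be, so the lever is fully back. I'll back off and check with the last picture.

```bash

python3 -m handwheel '[{"x":-0.01,"y":0,"z":-0.003,"wx":0,"wy":0,"wz":0},{"x":-0.03,"y":0,"z":-0.012,"wx":0,"wy":-5,"wz":0},{"x":-0.05,"y":0,"z":-0.03,"wx":0,"wy":-12,"wz":0},{"x":-0.05,"y":0,"z":-0.06,"wx":0,"wy":-19,"wz":0},{"x":-0.05,"y":0.03,"z":-0.09,"wx":0,"wy":-19,"wz":0},{"x":-0.05,"y":0.07,"z":-0.13,"wx":0,"wy":-19,"wz":0},{"x":-0.02,"y":0.11,"z":-0.17,"wx":0,"wy":-19,"wz":0},{"x":0,"y":0.15,"z":-0.2,"wx":0,"wy":-19,"wz":0},{"x":0,"y":0.19,"z":-0.2,"wx":0,"wy":-19,"wz":0},{"x":0,"y":0.23,"z":-0.2,"wx":0,"wy":-19,"wz":0}]'
python3 -m handwheel '[{"x":0,"y":0.04,"z":0,"wx":0,"wy":0,"wz":0},{"x":0,"y":0.08,"z":0,"wx":0,"wy":0,"wz":0},{"x":0,"y":0.12,"z":0,"wx":0,"wy":0,"wz":0},{"x":0,"y":0.16,"z":0,"wx":0,"wy":0,"wz":0},{"x":0,"y":0.16,"z":0,"wx":0,"wy":0,"wz":0}]'
python3 - <<'E'
from h import *
save('top','top5.png'); save('side','side5.png')
a=cv2.imread('pics/side5.png')[170:360,325:425]; b=cv2.imread('pics/top5.png')[235:345,195:495]
A=cv2.resize(a,None,fx=3.1,fy=3.1,interpolation=2); B=cv2.resize(b,None,fx=1.6,fy=1.6,interpolation=2)
C=np.zeros((600,800,3),np.uint8); C[:A.shape[0],:A.shape[1]]=A; C[:B.shape[0],315:315+B.shape[1]]=B
T=cv2.imread('pics/top5.png')
C[185:185+195,315:315+420]=cv2.resize(T[275:340,205:345],(420,195),interpolation=2)
C[385:600,320:530]=cv2.resize(T[255:345,405:493],(210,215),interpolation=2)
C[385:600,535:795]=cv2.resize(T[265:340,325:400],(260,215),interpolation=2)
cv2.imwrite('pics/c5.png',C)
E
```

```text
time: 23.6
position: [0.4308, -0.2824, 0.2309]
tool_rot: [-3.1, -0.285, -0.281]
ft_force: [1.2, 0.6, 0.4]
grip_width: 0.009
grip_force: 0.0
time: 24.02
position: [0.456, -0.4462, 0.2233]
tool_rot: [-3.102, -0.27, -0.269]
ft_force: [-1.6, 0.1, -0.0]
grip_width: 0.007
grip_force: 0.0
```

View pics/c5.png

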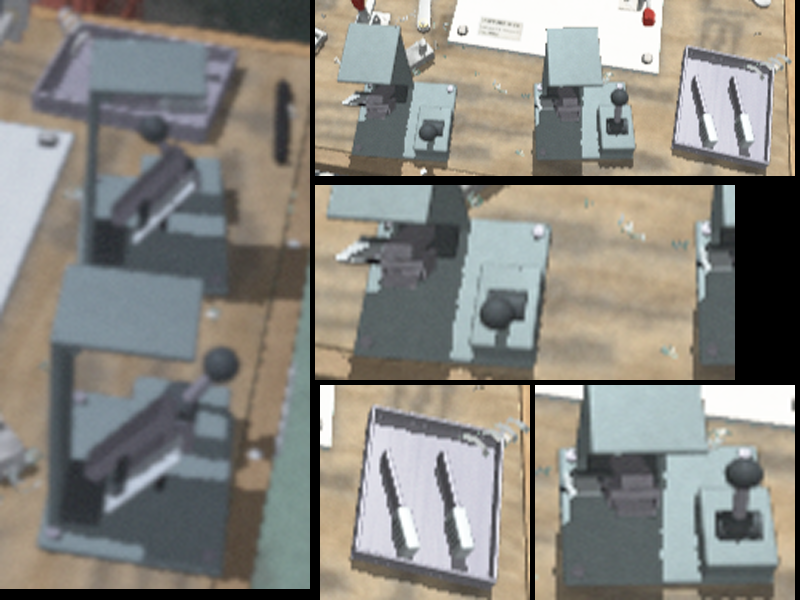

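Both strips lie in the tray, near (395,500) and (450,500) in the inset. The right stand's lever is back, with its ball at (743,472), and the left lever is unmoved at (500,310). I'll hand the job in.

```bash
python3 -c "
from bench import ctrl
print(ctrl.close_job())"
```

```text
the job is handed in; nothing more can be done
None
```

I drew both strips out and laid them in the tray, then pushed the right-hand stand's reject lever back to its stop and handed the job in at about 24 s; I judged that clip the weaker from pull force (about 12.7 N on the left, none seen at mid-pull on the right), not from the pointers.

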